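# Dock the filter unit, open its flap and show the filter cassette to the light panel

### The job

Push the grey filter unit square and flush into the inside corner of the aluminium bench stop so that it cannot slide away, and only then lift its blue flap by the black grip and swing it right back so that it stays open. Draw the filter cassette straight up out of the unit by its orange tab and hold it up for inspection before the light panel: upright, centred on the lit face and parallel to it, about 6 cm away, without touching the panel. Finish while still holding the cassette there, with the unit still in its corner, the flap open and the bottle, cup, pen and tape standing by left undisturbed.

Things in the scene. Friction and masses are not known exactly. Their poses are not given: they have to be found in the camera images.
- bench_stop: fixed to the worktop: two aluminium bars 14 mm thick, 26 mm high, at a right angle. Origin: the inside corner, on the worktop. The far bar's inner face is the plane x = 0 (y = 0 to 164 mm), the right bar's inner face the plane y = 0 (x = 0 to -120 mm). Docked, the unit has its back against the far bar, its right side (-y) against the right bar: its origin at x = -60, y = +48 mm, same yaw
- filter_unit: grey filter unit, loose, 0.7 to 1.0 kg in all, slides at 3 to 7 N: a box 120 (x) x 96 (y) mm with vertical sides and a flat deck 66 mm high under the blue flap. Origin: centre of its underside; its front (grille, red switch) looks to -x, the flap is hinged at the back (+x). With the flap shut it is 103 mm high, 129 mm with the black grip. It may stand turned up to 0.25 rad to the bench stop
- unit_corner (a point): foot of the unit's back right vertical edge (at x = +60, y = -48, z = 0 mm in the unit's frame): flush, it lies at the inside corner of the bench stop
- flap (a joint): angle of the flap in rad: 0 shut, 1.57 upright, 2.0 its stop, leaning back. The hinge is stiff (0.06 N m): the flap stays where it is left, and takes about 1.5 N at the grip
- flap_hinge (a point): midpoint of the flap's hinge axis, at x = +52, z = 69 mm in the unit's frame; the axis runs along the unit's y, and the flap opens upward and to +x (backward)
- flap_grip (a point): centre of the black grip on the flap: a block 14 (x) x 22 (y) x 26 mm high on its top sheet; shut, it is 62 mm in front of the hinge axis and 47 mm above it. It turns with the flap and, pinched across y (the hinge direction), can turn between the finger pads. The flap is a hood 92 mm wide and 34 mm high, from 4 mm behind the hinge axis to 82 mm in front of it
- cassette: filter cassette: white frame 12 (x) x 60 (y) x 56 mm high, pleated beige filter, orange tab on top, 65 to 105 g. Origin: centre of its underside. At first it stands hidden under the flap in a slot 16 x 64 mm in the unit's deck, axes along the unit's, origin at x = -4, y = 0, z = 10 mm in the unit's frame: its frame ends level with the deck, only the tab stands above
- cassette_tab (a point): centre of the orange tab on the cassette, 69 mm above its underside: a block 12 (x) x 22 (y) x 26 mm high, which stands free all round on the 66 mm high deck once the flap is open
- cassette_center (a point): centre of the cassette's frame, 28 mm above its underside
- light_panel: light panel, fixed on the worktop: an upright grey housing 16 mm thick, 160 mm wide, from 40 to 170 mm high, on a dark foot that reaches 30 mm in front of the housing's middle and 60 mm behind. Origin: on the worktop beneath the housing's middle; its lit face looks to -x
- panel_center (a point): centre of the glowing white face (140 mm wide, 110 mm high), 105 mm above the worktop; -x points out of the face, y along its width, z up
- microscope: tall microscope, fixed on the worktop between the bench stop and the light panel: 474 mm high, with stage and eyepieces that reach out to 150 mm in front of its origin (the middle of its foot) at 200 to 474 mm height. Gripper and wrist must be carried past in front of it, nearer to the robot, not through it
- amber_a: amber reagent bottle with black cap, 62 mm across, 121 mm high, behind the light panel; a bystander. Origin: centre of its underside
- weigh_cup: small open steel cup, 58 mm across, 52 mm high, right of the bench stop; a bystander. Origin: centre of its underside
- felt_pen: felt pen lying flat, 134 mm long along its x axis, 14 mm wide, 12 mm high; a bystander. Origin: centre of its underside
- tape_roll: roll of label tape lying flat, 62 mm across, 19 mm high; a bystander. Origin: centre of its underside

How it is judged:
By the outcome, as a careful person would: the job done as asked, in the order asked, and still so for the second after the job is handed in, while the arm keeps its last pose, push and grip.
It also fails if it takes over 72 s, if anything falls off the work surface, if the arm or the gripper's body presses on something with over 40 N, if the wrist force passes 120 N, or if a joint passes its speed limit or range.

### The arm

A 6-joint arm with a two-finger parallel gripper is mounted at the origin on a cart in front of the work surface, level with it; the furniture and walls round the work are solid. World frame = base frame: x ahead of the robot, y to its left, z up, the work surface at z = 0. Lengths are in m, angles in rad, forces in N, time in s.
With the tool pointing down it reaches from about 0.3 to 0.875 m from the base axis. Payload 6.4 kg.
Tool frame: the origin (TCP) lies between the finger pads; the fingertips stand 11 mm ahead of it and the grasp point (between the pads) lies 8 mm behind it (ctrl.tcp_to_tips is the y of the fingertips in the tool frame, in m); y points along the fingers, x is the direction in which the jaws open and shut, and the axes are right-handed (so a half turn about y gives the same grasp; the last joint's range is limited). The gripper opens to 85 mm and grips with 20 to 120 N. Pads are 22 mm wide; open, the fingers measure 114 mm over their backs; the gripper's body (76 mm by 85 mm) begins 54 mm behind the grasp point. The pads swing forward as they close: fully open they stand 13 mm farther back than shut.
Start: joints at [-1.385, 0.181, 1.607, -0, 1.354, -0.206], TCP at [0.22, -0.531, 0.242] pointing down, gripper open.
Joint ranges: [-2.99, 2.99], [-0.89, 2.07], [0.3, 2.58], [-1.14, 4.28], [0, 2.63], [-3.12, 3.12]. Speed limits (rad/s): [2.57, 2.57, 3.01, 3.14, 3.14, 3.14].

### API

Orientations are given as a unit quaternion [w, x, y, z].
In Python, from bench import ctrl gives the robot as it stands.
- The arm moves only by the tool apply_moves, never from a script. Its argument "plan" is text: rows parted by semicolons, each of 7 numbers parted by spaces: the shift along the tool's x, y, z each as a share of 0.05 m, from -1 to 1, then the turn, a rotation vector about the tool's x, y, z each as a share of 0.12 rad, from -1 to 1, then the opening, from 0 (shut) to 1 (fully open). In form: dx dy dz wx wy wz claw; .... A call has exactly 5 rows; each row shifts and turns the commanded pose from where the row before left it, along the tool's axes as they then stand; what a row does not reach is not made up. A row lasts 1/10 s, in which the tool goes at most 50 mm and 8.59 degrees, less where a joint would pass 70% of its speed; a pose out of reach is approached as far as the arm can. A call with a number of a shift or a turn outside -1 to 1 is refused whole. A call with a gripper value outside its range is refused whole. The fingers move at their own pace and stop on an object; the grip force is fixed at half the most. Time passes only in rows, so rows that do not move let the fingers close, or fill a call up. It gives the time, the measured TCP pose, the force and the opening at its end, in the units of the state.
- ctrl.get_obs(): the state, without advancing time (a new reading comes with each control period).
- ctrl.camera(name): name is "scene" or "top" or "wrist"; returns the picture (400x640x3 uint8, red, green, blue); there is no depth.
- ctrl.get_calibration(name): a dict with "intrinsics" (3x3 intrinsics, pixels), "R" (3x3) and "t" (3): a world point X has camera coordinates R X + t. Camera axes: x right, y down, z forward; pixel columns grow to the right and rows downward; lengths in m; the calibration is good to about 2 mm. A picture is of the moment at which its call begins: read the wrist's pose just before it. get_calibration takes no time and is no camera call; for the wrist camera it gives the pose at the moment of the call.
- ctrl.hand_in(): hands the job in, once; it reports no verdict.
Trained networks look in the newest picture that a camera, given by its name, has taken for a name from the list of things; names that differ only in an ending like _2 or _b are one class to them, and where a whole thing is asked for, a point or a joint stands for the part that bears it (a point fixed in the world has none). Each returns a list of dicts, best first, with "score" (0 to 1); they miss things now and then, are a little off and sometimes report something else, mostly with a low value. They report only what shows in the picture. A call takes as long as a camera call.
- ctrl.recognise(camera, target): "point" ([x, y, z] in m, in world coordinates, good to about 4 mm: the middle of the surface that is visible of it).
The state is a dict: "time_s": time; "q": joint angles; "dq": joint speeds; "joint_efforts": joint torques, N m; "eef_pos": TCP position; "eef_rot": TCP orientation; "wrist_force": force on the tool from outside, world axes, zero at the start; "torque": the same for the moment, N m; "opening": opening from 0.0 (shut) to 1.0 (fully open).
Only numpy, scipy, OpenCV 4.12 (cv2) and the standard library are available. Lean on these libraries where they do the work, as an engineer would, in place of code of your own. Each camera call takes 0.05 s, during which the arm holds its last target.

## Working session

There is one attempt and no reset: what is moved stays moved. The work goes in short steps, Python scripts to look and compute and a tool call to move; the robot and the scene stay as the last step left them, time stands still between calls to the robot, and variables do not carry over. Pictures are saved under pics/ and viewed, and the job is handed in when it is done.

Besides the shell and the picture viewer there is one more tool, called after "Call:" as a command line: name --argument value ..., lists and objects as JSON in quotes. apply_moves: Moves the arm, as the interface text tells. Shift numbers are shares of 0.05 m and turn numbers shares of 0.12 rad, none past 1 either way. Its arguments: {"type":"object","properties":{"plan":{"type":"string"}},"required":["plan"]}

```bash
ls -la; mkdir -p pics; cat > h.py <<'E'
import numpy as np, cv2
from bench import ctrl
def snap(name,fn,scale=1.25):
    im=ctrl.camera(name); cv2.imwrite('pics/'+fn,cv2.resize(im[:,:,::-1],None,fx=scale,fy=scale)); return im
def cal(n):
    c=ctrl.get_calibration(n); return np.array(c['intrinsics']),np.array(c['R']),np.array(c['t'])
def proj(n,X):
    K,R,t=cal(n); p=(K@(R@np.array(X,float).reshape(-1,3).T+t[:,None])); return (p[:2]/p[2]).T
def onplane(n,u,v,z):
    K,R,t=cal(n); d=R.T@np.linalg.inv(K)@np.array([u,v,1.]); c=-R.T@t; return c+d*(z-c[2])/d[2]
E
python3 - <<'E'
from h import *
print(ctrl.get_obs())
snap('scene','s0.png'); snap('top','t0.png')
for n in ('scene','top'):
    K,R,t=cal(n); print(n,K.tolist(),(-R.T@t).round(3),R.round(3).tolist())
for n in ['bench_stop','filter_unit','flap_grip','flap','light_panel','microscope','amber_a','weigh_cup','felt_pen','tape_roll']:
    for c in ('top','scene'):
        r=ctrl.recognise(c,n); print(n,c,[(np.round(a['point'],3).tolist(),round(a['score'],2)) for a in r[:2]])
E
```

```text
total 12
drwxr-xr-x  3 agent agent 4096 Dec  6 20:53 .
drwxr-xr-x 23 root  root  4096 Dec  6 20:53 ..
drwxr-xr-x  2 agent agent 4096 Dec  6 20:53 pics
{'time_s': 0.0, 'q': array([-1.38527697e+00,  1.81562189e-01,  1.60800109e+00, -1.41350859e-05,
        1.35377896e+00, -2.06329542e-01]), 'dq': array([ 1.91612684e-03,  5.01217685e-05, -4.93348157e-05, -2.62622455e-04,
        4.24686232e-05, -7.89424108e-04]), 'joint_efforts': array([-1.44216036e-03, -4.44880557e+01, -3.51339984e+01, -4.07304997e-04,
        9.18857491e-03, -3.11488350e-05]), 'eef_pos': array([ 0.21948853, -0.5308906 ,  0.24137558]), 'eef_rot': array([ 0.58820964, -0.58733262,  0.39353263, -0.39266001]), 'wrist_force': array([ 0.19307973,  0.67118973, -0.24505667]), 'torque': array([-0.01611869, -0.00571337, -0.00107332]), 'opening': 1.0006165503734086}
scene [[373.9957014942325, 0.0, 318.054957582413], [0.0, 373.9957014942325, 201.2033525453936], [0.0, 0.0, 1.0]] [0.235 0.572 0.828] [[-0.894, -0.447, 0.019], [-0.313, 0.595, -0.741], [0.32, -0.669, -0.672]]
top [[404.00390887531773, 0.0, 320.8881154140966], [0.0, 404
[... 548 characters left out ...]
, ([0.618, -0.325, 0.097], 0.44)]
light_panel top [([0.622, -0.332, 0.087], 0.88), ([0.445, 0.233, 0.102], 0.48)]
light_panel scene [([0.622, -0.324, 0.098], 0.78)]
microscope top [([0.626, -0.329, 0.089], 0.21)]
microscope scene [([0.455, -0.036, 0.032], 0.62)]
amber_a top [([0.707, -0.181, 0.092], 0.78), ([0.59, -0.506, 0.02], 0.47)]
amber_a scene [([0.625, -0.326, 0.099], 0.65)]
weigh_cup top [([0.452, -0.014, -0.001], 0.58)]
weigh_cup scene [([0.456, -0.037, 0.032], 0.98)]
felt_pen top [([0.523, -0.172, 0.014], 0.65)]
felt_pen scene [([0.518, -0.167, 0.012], 0.66)]
tape_roll top [([0.592, -0.504, 0.019], 0.58), ([0.43, 0.216, 0.107], 0.34)]
tape_roll scene [([0.59, -0.496, 0.019], 0.62)]
```

View pics/s0.png

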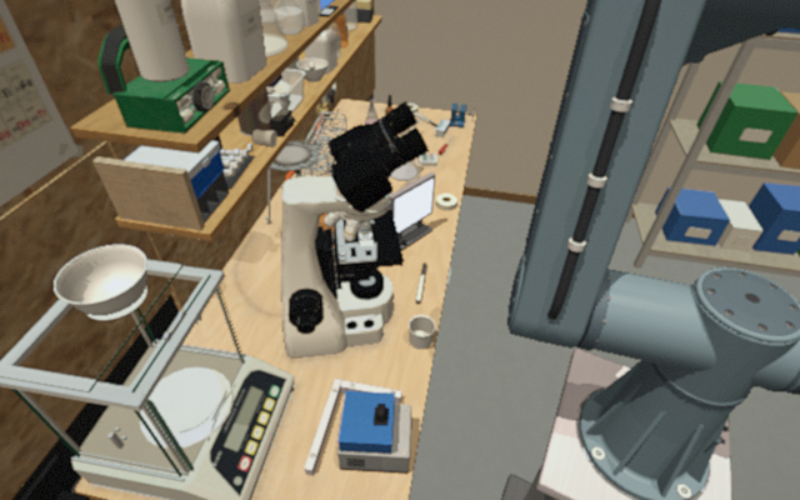

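View pics/t0.png

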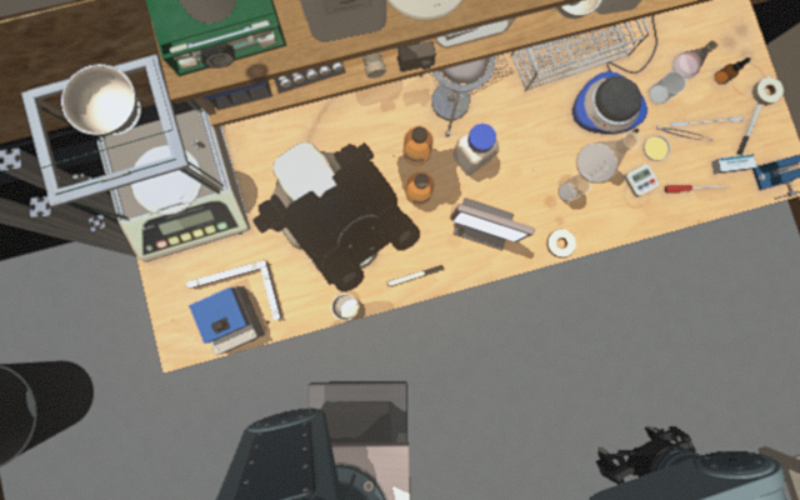

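The top view shows the L-shaped stop with its corner at about (268,265) in the picture. The unit is at (225,320), just inside the L and near the bench's front edge. The panel is at (490,225), the pen at (415,275) and the cup at (345,307). I'll enlarge these areas.

```bash
python3 - <<'E'
from h import *
t=ctrl.camera('top');s=ctrl.camera('scene')
cv2.imwrite('pics/t_raw.png',t[:,:,::-1]);cv2.imwrite('pics/s_raw.png',s[:,:,::-1])
def crop(im,u0,v0,w,h,k,fn): cv2.imwrite('pics/'+fn,cv2.resize(im[v0:v0+h,u0:u0+w,::-1],None,fx=k,fy=k,interpolation=cv2.INTER_CUBIC))
crop(t,140,200,100,90,6,'t_unit.png')   # 600x540
crop(t,340,150,100,70,7,'t_panel.png')
crop(s,235,290,110,90,6,'s_unit.png')
crop(s,290,130,90,80,7,'s_panel.png')
E
```

```text
(no output)
```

View pics/t_unit.png

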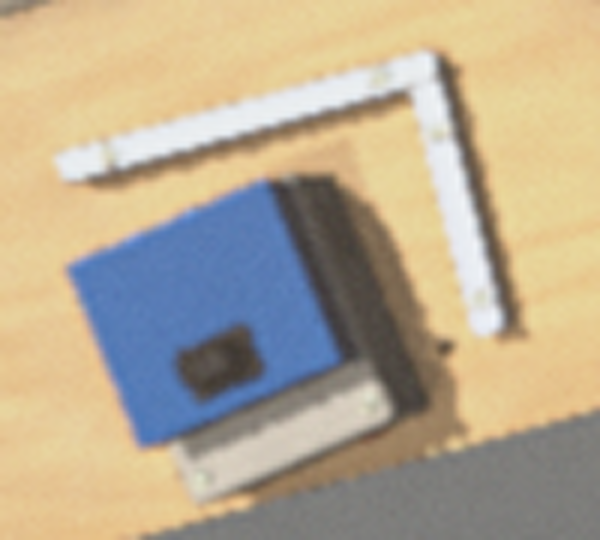

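View pics/t_panel.png

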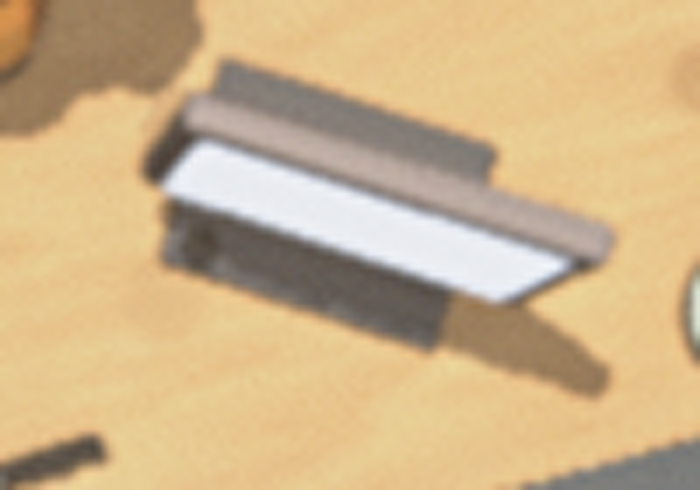

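View pics/s_unit.png

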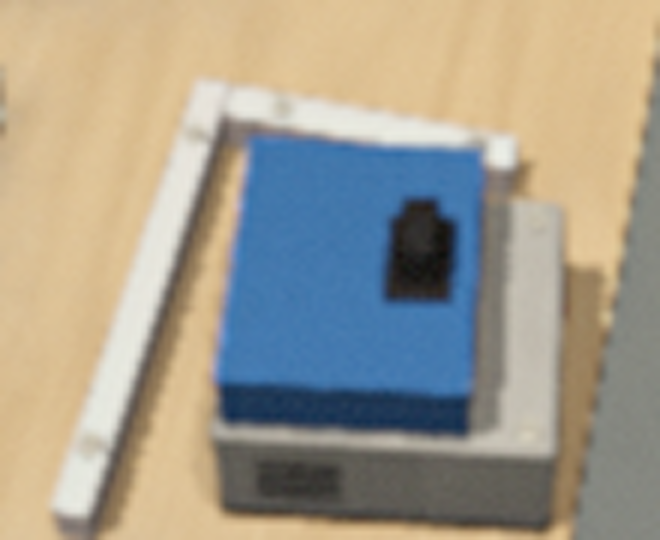

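View pics/s_panel.png

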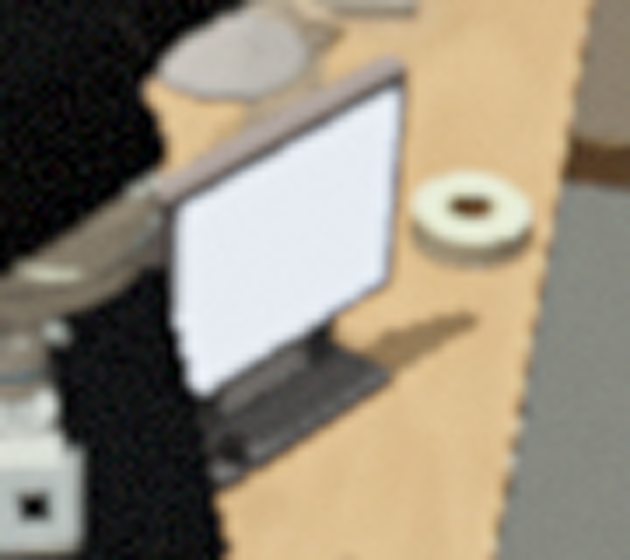

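```bash
cat > fit.py <<'E'
from h import *
from scipy.optimize import least_squares
def fitpose(obs,x0):
    # obs: list of (cam,[x,y,z] mm local,(u,v)px image)
    def res(p):
        c,s=np.cos(p[2]),np.sin(p[2]); r=[]
        for cam,L,uv in obs:
            L=np.array(L)/1e3
            X=[p[0]+c*L[0]-s*L[1],p[1]+s*L[0]+c*L[1],L[2]]
            r.append(proj(cam,X)[0]-uv)
        return np.concatenate(r)
    o=least_squares(res,x0,loss='soft_l1',f_scale=0.7)
    return o.x,res(o.x).reshape(-1,2)
def px(u0,v0,k): return lambda c:np.array([u0+(c[0]+.5)/k-.5,v0+(c[1]+.5)/k-.5])
E
cat > f1.py <<'E'
from fit import *
tu=px(140,200,6);su=px(235,290,6);tp=px(340,150,7);sp=px(290,130,7)
T='top';S='scene'
stop=[(T,(0,0,26),tu((413,93))),(T,(0,164,26),tu((70,182))),(T,(-120,0,26),tu((474,334))),(T,(14,-14,26),tu((438,52))),(T,(14,164,26),tu((57,158))),(T,(-120,-14,26),tu((505,328))),
(S,(0,0,26),su((222,118))),(S,(0,164,26),su((90,520))),(S,(-120,-14,26),su((518,136))),(S,(14,-14,26),su((197,80))),(S,(14,164,26),su((55,515)))]
p,r=fitpose(stop,[.51,.15,.1]);print('stop',p.round(4));print(np.hypot(*r.T).round(2))
unit=[(T,(-60,48,66),tu((200,502))),(T,(-60,-48,66),tu((392,413))),(T,(-30,46,103),tu((143,447))),(T,(-30,-46,103),tu((348,360))),(T,(56,46,103),tu((70,268))),(T,(56,-46,103),tu((268,182))),
(S,(-30,46,103),su((470,397))),(S,(56,46,103),su((218,385))),(S,(56,-46,103),su((250,138))),(S,(-30,-46,103),su((484,150))),(S,(-60,48,66),su((555,455))),(S,(-60,-48,66),su((562,205))),(S,(-60,48,0),su((548,525))),(S,(60,48,0),su((222,508)))]
q,r=fitpose(unit,[.43,.22,.2]);print('unit',q.round(4));print(np.hypot(*r.T).round(2))
pan=[(T,(-8,70,160),tp((203,140))),(T,(-8,-70,160),tp((578,262))),(T,(-8,70,50),tp((163,192))),(T,(-8,-70,50),tp((505,302))),(T,(8,80,170),tp((195,95))),(T,(8,-80,170),tp((617,225))),
(S,(-8,70,160),sp((174,208))),(S,(-8,-70,160),sp((402,84))),(S,(-8,-70,50),sp((386,280))),(S,(-8,70,50),sp((192,395)))]
w,r=fitpose(pan,[.63,-.33,-.2]);print('panel',w.round(4));print(np.hypot(*r.T).round(2))
c,s=np.cos(p[2]),np.sin(p[2]);Ri=np.array([[c,s],[-s,c]])
print('unit in stop frame mm',(Ri@(q[:2]-p[:2])*1e3).round(1),'dyaw',q[2]-p[2])
E
python3 f1.py
```

```text
stop [0.5442 0.1709 0.2772]
[1.72 2.31 0.8  2.02 1.22 0.66 1.32 0.87 0.84 0.94 1.19]
unit [0.4321 0.2308 0.4156]
[1.97 0.62 1.16 1.52 1.67 1.5  1.43 2.   1.63 1.57 1.01 1.93 1.18 0.83]
panel [ 0.6288 -0.331  -0.3174]
[0.74 0.44 0.1  0.68 0.9  1.07 2.09 0.44 1.27 1.21]
unit in stop frame mm [-91.4  88.3] dyaw 0.13837893007492047
```

```bash
cat >> f1.py <<'E'
print('--- separate')
for nm,o,x0 in(('stop',stop,p),('unit',unit,q),('panel',pan,w)):
    for cam in (T,S):
        oo=[a for a in o if a[0]==cam]; a,r=fitpose(oo,x0); print(nm,cam,a.round(4),r.round(1).tolist())
E
python3 f1.py | sed -n '/---/,$p'
```

```text
--- separate
stop top [0.5439 0.1669 0.2651] [[0.0, -0.9], [-0.8, 0.2], [0.6, 0.9], [-0.5, -0.2], [0.1, -0.7], [0.4, 0.5]]Traceback (most recent call last):
  File "f1.py", line 18, in <module>
    oo=[a for a in o if a[0]==cam]; a,r=fitpose(oo,x0); print(nm,cam,a.round(4),r.round(1).tolist())
                                        ~~~~~~~^^^^^^^
  File "fit.py", line 12, in fitpose
    o=least_squares(res,x0,loss='soft_l1',f_scale=0.7)
    return func(*args, **kwargs)
    result = trf(vector_fun.fun, vector_fun.jac, x0, f0, J0, lb, ub, ftol, xtol,
                 gtol, max_nfev, x_scale, loss_function, tr_solver,
                 tr_options.copy(), verbose, callback=callback_wrapped)
    return trf_no_bounds(
        fun, jac, x0, f0, J0, ftol, xtol, gtol, max_nfev, x_scale,
        loss_function, tr_solver, tr_options, verbose, callback=callback)
    J = jac(x)
    self._update_jac()
    ~~~~~~~~~~~~~~~~^^
    self.J = self.jac_wrapped(xp_copy(self.x), f0=self.f)
             ~~~~~~~~~~~~~~~~^^^^^^^^^^^^^^^^^^^^^^^^^^^^
    J, dct = approx_derivative(
             ~~~~~~~~~~~~~~~
[... 526 characters left out ...]
p.atleast_1d(self.fun(x, *self.args, **self.kwargs))
                      ~~~~~~~~^^^^^^^^^^^^^^^^^^^^^^^^^^^^^^
    return np.atleast_1d(self.fun(x))
                         ~~~~~~~~^^^
    return self.f(x, *self.args, **self.kwargs)
           ~~~~~~^^^^^^^^^^^^^^^^^^^^^^^^^^^^^^
  File "fit.py", line 10, in res
    r.append(proj(cam,X)[0]-uv)
             ~~~~^^^^^^^
  File "h.py", line 8, in proj
    K,R,t=cal(n); p=(K@(R@np.array(X,float).reshape(-1,3).T+t[:,None])); return (p[:2]/p[2]).T
          ~~~^^^
  File "h.py", line 6, in cal
    c=ctrl.get_calibration(n); return np.array(c['intrinsics']),np.array(c['R']),np.array(c['t'])
ValueError: time passes only in moves, steps and waits
```

```bash
cat > h.py <<'E'
import numpy as np, cv2, json, os
from bench import ctrl
_c={}
def snap(name,fn,scale=1.25):
    im=ctrl.camera(name); cv2.imwrite('pics/'+fn,cv2.resize(im[:,:,::-1],None,fx=scale,fy=scale)); return im
def cal(n):
    if n in _c: return _c[n]
    f=f'cal_{n}.json'
    if n!='wrist' and os.path.exists(f): c=json.load(open(f))
    else:
        c=ctrl.get_calibration(n); c={k:np.array(c[k]).tolist() for k in('intrinsics','R','t')}
        if n!='wrist': json.dump(c,open(f,'w'))
    _c[n]=tuple(np.array(c[k]) for k in('intrinsics','R','t')); return _c[n]
def proj(n,X):
    K,R,t=cal(n); p=(K@(R@np.array(X,float).reshape(-1,3).T+t[:,None])); return (p[:2]/p[2]).T
def onplane(n,u,v,z):
    K,R,t=cal(n); d=R.T@np.linalg.inv(K)@np.array([u,v,1.]); c=-R.T@t; return c+d*(z-c[2])/d[2]
E
python3 f1.py 2>&1| tail -12; ls
```

```text
unit [0.4321 0.2308 0.4156]
[1.97 0.62 1.16 1.52 1.67 1.5  1.43 2.   1.63 1.57 1.01 1.93 1.18 0.83]
panel [ 0.6288 -0.331  -0.3174]
[0.74 0.44 0.1  0.68 0.9  1.07 2.09 0.44 1.27 1.21]
unit in stop frame mm [-91.4  88.3] dyaw 0.13837893007492047
--- separate
stop top [0.5439 0.1669 0.2651] [[0.0, -0.9], [-0.8, 0.2], [0.6, 0.9], [-0.5, -0.2], [0.1, -0.7], [0.4, 0.5]]
stop scene [0.5435 0.1731 0.2786] [[-0.2, -0.5], [0.3, 0.4], [0.3, 0.1], [-0.0, -0.1], [-0.3, -0.1]]
unit top [0.4325 0.2277 0.4177] [[-0.4, 0.9], [1.4, 0.4], [0.3, 0.5], [-0.3, -0.2], [-0.4, -0.7], [0.1, -1.2]]
unit scene [0.4312 0.2333 0.4187] [[0.2, -0.2], [-1.1, -0.4], [-0.5, -0.5], [0.1, -0.5], [0.4, 0.3], [0.4, -0.9], [0.5, 2.2], [-0.5, 2.1]]
panel top [ 0.6289 -0.3313 -0.3135] [[-0.0, 0.8], [-0.0, 0.3], [0.1, -0.0], [-0.4, -0.5], [-0.3, -0.7], [1.1, 0.1]]
panel scene [ 0.629  -0.3282 -0.3523] [[0.9, -0.4], [0.0, 0.3], [0.0, -0.5], [-2.2, 0.6]]
cal_scene.json
cal_top.json
f1.py
fit.py
h.py
pics
```

```bash
python3 - <<'E'
from h import *
from scipy.spatial.transform import Rotation as Ro
def tri(a,b):
    A=[];B=[]
    for n,uv in(('scene',a),('top',b)):
        K,R,t=cal(n);P=K@np.c_[R,t]
        for i in(0,1): r=uv[i]*P[2]-P[i];A.append(r[:3]);B.append(-r[3])
    return np.linalg.lstsq(np.array(A),np.array(B),rcond=None)[0]
print(tri(np.array([424,150])/1.25,np.array([345,287])/1.25), tri(np.array([412,112])/1.25,np.array([408,243])/1.25))
o=ctrl.get_obs()
print(Ro.from_quat(o['eef_rot'],scalar_first=True).as_matrix().round(3), ctrl.tcp_to_tips,o['time_s'])
for px in [(385,265),(395,240)]: print(onplane('scene',px[0]/1.25,px[1]/1.25,0.22))
E
```

```text
[ 0.49185713 -0.05632265  0.43836354] [ 0.55371573 -0.14464522  0.4526937 ]
[[ 0.382 -0.     0.924]
 [-0.924 -0.     0.382]
 [ 0.    -1.    -0.   ]] 0.011 1.2
[0.52821891 0.01210633 0.22      ]
[ 0.54393236 -0.06066185  0.22      ]
```

```bash
cat > go.py <<'E'
import sys
from h import *
from scipy.spatial.transform import Rotation as Ro
def base(psi,tilt=0.):
    c,s=np.cos(psi),np.sin(psi)
    # tool x, y, z columns
    R=np.array([[s,0,c],[-c,0,s],[0,-1,0]])
    return Ro.from_matrix(R)*Ro.from_rotvec([tilt,0,0])
def rows(p,R,P1,R1,n=None,smax=0.9):
    P1=np.array(P1);dR=(R.inv()*R1).as_rotvec();D=np.linalg.norm(P1-p)/.05;A=np.linalg.norm(dR)/.12
    if n is None: n=max(1,int(np.ceil(max(D,A)/smax)))
    out=[];Rc=R
    for i in range(n):
        d=Rc.inv().apply((P1-p)/n)/.05
        out.append(list(d)+list(dR/n/.12)); Rc=Rc*Ro.from_rotvec(dR/n)
    return out
def show(rs,claw):
    for i,r in enumerate(rs):
        print(' '.join(f'{v+0:.2f}'.replace('-0.00','0') for v in r),claw,end=';\n' if i%5<4 else '\n--\n')
def cur():
    o=ctrl.get_obs(); return o['eef_pos'],Ro.from_quat(o['eef_rot'],scalar_first=True),o
def stopf(x,y):  # stop frame mm -> world m
    S=json.load(open('stop.json'));c,s=np.cos(S[2]),np.sin(S[2]);x/=1e3;y/=1e3
    return np.array([S[0]+c*x-s*y,S[1]+s*x+c*y])
if __name__=='__main__':
    # go.py claw wp... ; wp = x,y,z,psi[,tilt[,n]]
    p,R,o=cur();print('t',round(o['time_s'],2),'p',p.round(4),'q',o['q'].round(2),'F',o['wrist_force'].round(1),'op',round(o['opening'],3))
    claw=sys.argv[1]; allr=[]
    for a in sys.argv[2:]:
        v=[float(k) for k in a.split(',')]; R1=base(v[3],v[4] if len(v)>4 else 0)
        allr+=rows(p,R,v[:3],R1,int(v[5]) if len(v)>5 else None); p,R=np.array(v[:3]),R1
    show(allr,claw); print(len(allr),'rows')
E
echo '[0.544,0.170,0.275]' > stop.json
python3 - <<'E'
from go import *
p,R,o=cur()
K,Rc,t=cal('wrist'); C=-Rc.T@t
print('cam in tool',R.inv().apply(C-p).round(4),'\n',(Rc@R.as_matrix()).round(3),K)
E
python3 go.py 0.6 0.30,-0.2,0.25,0.275 0.33,0.05,0.25,0.275
```

```text
cam in tool [-0.     -0.1333  0.0716] 
 [[ 1.     0.001  0.   ]
 [ 0.    -0.286 -0.958]
 [-0.     0.958 -0.286]] [[353.98675918   0.         325.82635988]
 [  0.         353.98675918 196.05545636]
 [  0.           0.           1.        ]]
t 1.2 p [ 0.2196 -0.5314  0.2423] q [-1.39  0.18  1.61 -0.    1.35 -0.21] F [-0.  0. -1.] op 1.002
-0.69 -0.02 0.50 0.00 0.12 0.00 0.6;
-0.70 -0.02 0.49 0.00 0.12 0.00 0.6;
-0.70 -0.02 0.48 0.00 0.12 0.00 0.6;
-0.71 -0.02 0.47 0.00 0.12 0.00 0.6;
-0.72 -0.02 0.46 0.00 0.12 0.00 0.6
--
-0.72 -0.02 0.45 0.00 0.12 0.00 0.6;
-0.73 -0.02 0.44 0.00 0.12 0.00 0.6;
-0.74 -0.02 0.43 0.00 0.12 0.00 0.6;
-0.77 0.00 0.32 0.00 0.00 0.00 0.6;
-0.77 0.00 0.32 0.00 0.00 0.00 0.6
--
-0.77 0.00 0.32 0.00 0.00 0.00 0.6;
-0.77 0.00 0.32 0.00 0.00 0.00 0.6;
-0.77 0.00 0.32 0.00 0.00 0.00 0.6;
-0.77 0.00 0.32 0.00 0.00 0.00 0.6;
14 rows
```

Call:
apply_moves --plan "-0.7 0 0.5 0 0.12 0 0.6; -0.7 0 0.5 0 0.12 0 0.6; -0.7 0 0.48 0 0.12 0 0.6; -0.7 0 0.47 0 0.12 0 0.6; -0.72 0 0.46 0 0.12 0 0.6"

```text
time_s: 1.7
eef_pos: [0.2699, -0.3225, 0.2423]
eef_rot: [-0.573, 0.573, -0.414, 0.414]
wrist_force: [1.1, 0.6, -0.2]
opening: 0.6
```

Call:
apply_moves --plan "-0.72 0 0.45 0 0.12 0 0.6; -0.73 0 0.44 0 0.12 0 0.6; -0.74 0 0.43 0 0.12 0 0.6; -0.77 0 0.32 0 0 0 0.6; -0.77 0 0.32 0 0 0 0.6"

```text
time_s: 2.2
eef_pos: [0.3095, -0.1155, 0.2425]
eef_rot: [0.564, -0.564, 0.426, -0.427]
wrist_force: [0.2, 0.7, 0.6]
opening: 0.599
```

Call:
apply_moves --plan "-0.77 0 0.3 0 0 0 0.6; -0.77 0 0.3 0 0 0 0.6; -0.77 0 0.3 0 0 0 0.6; -0.77 0 0.3 0 0 0 0.6; -0.77 0 0.2 0 0 0 0.6"

```text
time_s: 2.7
eef_pos: [0.3244, 0.0891, 0.2428]
eef_rot: [0.565, -0.564, 0.426, -0.427]
wrist_force: [1.4, -0.4, 0.8]
opening: 0.603
```

```bash
python3 go.py 0.6 0.36,0.20,0.32,0.275
```

```text
t 2.7 p [0.3244 0.0891 0.2428] q [-0.09 -0.43  2.15  0.    1.42  1.2 ] F [ 1.4 -0.4  0.8] op 0.603
-0.48 -0.39 0.32 0 0.00 0.00 0.6;
-0.48 -0.39 0.32 0 0.00 0.00 0.6;
-0.49 -0.39 0.32 0 0.00 0.00 0.6;
-0.49 -0.39 0.32 0 0.00 0.00 0.6;
4 rows
```

Call:
apply_moves --plan "-0.48 -0.4 0.32 0 0 0 0.6; -0.48 -0.4 0.32 0 0 0 0.6; -0.48 -0.4 0.32 0 0 0 0.6; -0.48 -0.4 0.32 0 0 0 0.6; 0 0 0 0 0 0 0.6"

```text
time_s: 3.2
eef_pos: [0.3613, 0.1998, 0.3252]
eef_rot: [0.566, -0.563, 0.424, -0.426]
wrist_force: [0.5, -0.2, 0.1]
opening: 0.596
```

```bash
cat > wv.py <<'E'
import sys
from h import *
# save wrist image + calib at same moment
fn=sys.argv[1]; o=ctrl.get_obs(); K,R,t=cal('wrist'); im=ctrl.camera('wrist'); cv2.imwrite('pics/'+fn+'_raw.png',im[:,:,::-1])
cv2.imwrite('pics/'+fn+'.png',cv2.resize(im[:,:,::-1],None,fx=1.25,fy=1.25,interpolation=cv2.INTER_CUBIC))
json.dump(dict(intrinsics=K.tolist(),R=R.tolist(),t=t.tolist()),open('cal_'+fn+'.json','w'))
print(o['eef_pos'].round(4),o['time_s'])
E
python3 wv.py w1
```

```text
[0.3613 0.1998 0.3252] 3.2
```

View pics/w1.png

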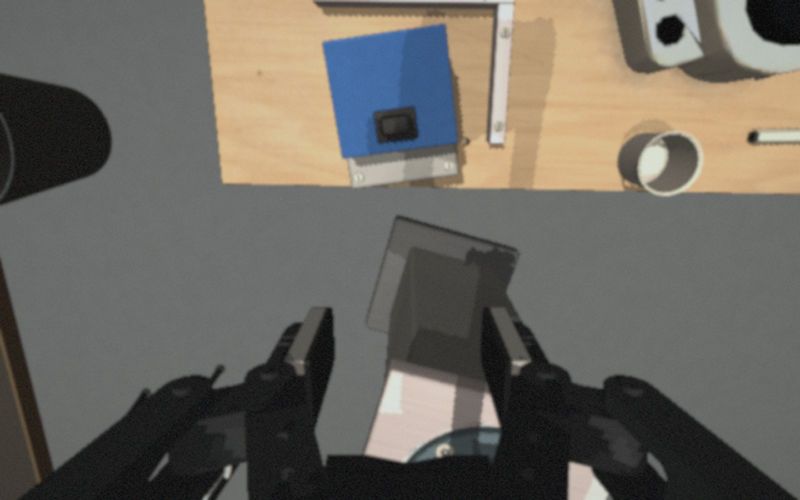

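The wrist view shows the unit at about (400,100), the inside corner of the stop at about (497,8), and the cup at (660,160). The front of the unit stands right at the bench edge. I'll refine the fit from here.

```bash
python3 - <<'E'
import cv2
im=cv2.imread('pics/w1_raw.png'); cv2.imwrite('pics/w1c.png',cv2.resize(im[0:155,240:430],None,fx=4,fy=4,interpolation=cv2.INTER_CUBIC))
E
```

```text
(no output)
```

View pics/w1c.png

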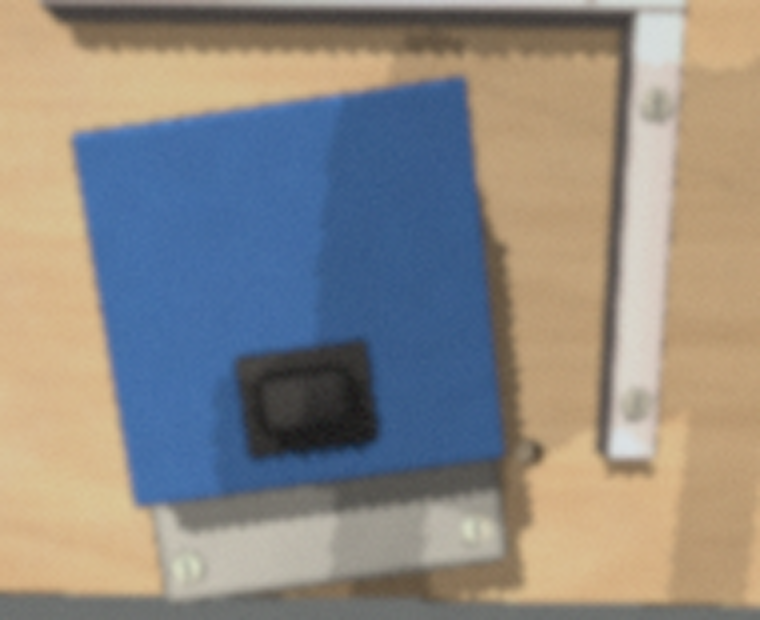

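```bash
cat > f2.py <<'E'
from fit import *
P=px(240,0,4);W='w1'
stop=[(W,(0,0,26),P((633,12))),(W,(-120,0,26),P((605,459))),(W,(-120,-14,26),P((654,459))),(W,(0,164,26),P((45,8)))]
p,r=fitpose(stop,[.544,.17,.275]);print('stop',p.round(4),r.round(1).tolist())
unit=[(W,(56,46,103),P((73,135))),(W,(56,-46,103),P((467,77))),(W,(-30,46,103),P((137,505))),(W,(-30,-46,103),P((503,456))),(W,(-60,48,66),P((172,600))),(W,(-60,-48,66),P((502,555)))]
q,r=fitpose(unit,[.432,.23,.41]);print('unit',q.round(4),r.round(1).tolist())
c,s=np.cos(p[2]),np.sin(p[2]);Ri=np.array([[c,s],[-s,c]])
print('unit in stop frame mm',(Ri@(q[:2]-p[:2])*1e3).round(1),'dyaw',q[2]-p[2])
E
python3 f2.py
```

```text
stop [0.5423 0.1696 0.2722] [[0.2, 0.0], [0.6, 0.2], [0.1, 0.3], [-2.2, -0.3]]
unit [0.4301 0.2304 0.4128] [[-0.4, -0.9], [0.2, -0.9], [-0.3, 0.4], [0.6, 0.1], [-1.4, 0.9], [1.8, 0.8]]
unit in stop frame mm [-91.8  88.7] dyaw 0.14060057578918456
```

```bash
echo '[0.543,0.170,0.273]' > stop.json
cat > gs.py <<'E'
# go in stop frame: gs.py claw x_mm,y_mm,z_mm,dpsi[,tilt[,n]] ...
import sys
from go import *
S=json.load(open('stop.json'))
p,R,o=cur()
c,s=np.cos(S[2]),np.sin(S[2]);Ri=np.array([[c,s],[-s,c]])
print('t',round(o['time_s'],2),'stopframe',(Ri@(p[:2]-S[:2])*1e3).round(1),'z',round(p[2]*1e3,1),'q',o['q'].round(2),'F_stop',(Ri@o['wrist_force'][:2]).round(1),round(o['wrist_force'][2],1),'op',round(o['opening'],3))
allr=[]
for a in sys.argv[2:]:
    v=[float(k) for k in a.split(',')]; R1=base(S[2]+v[3],v[4] if len(v)>4 else 0); P=np.r_[stopf(v[0],v[1]),v[2]/1e3]
    allr+=rows(p,R,P,R1,int(v[5]) if len(v)>5 else None); p,R=P,R1
show(allr,sys.argv[1]); print(len(allr),'rows')
E
python3 gs.py 0.6 -190,82,120,0,0.35 -190,82,32,0,0.35
```

```text
t 3.25 stopframe [-168.4   76.6] z 323.4 q [ 0.21 -0.27  1.88 -0.    1.53  1.5 ] F_stop [0.1 0.4] -0.6 op 0.605
-0.02 0.81 -0.09 0.58 0.01 0 0.6;
-0.02 0.81 -0.14 0.58 0.01 0 0.6;
-0.02 0.79 -0.20 0.58 0.01 0 0.6;
-0.02 0.78 -0.25 0.58 0.01 0 0.6;
-0.02 0.76 -0.31 0.58 0.01 0 0.6
--
0.00 0.83 -0.30 0.00 0.00 0.00 0.6;
0.00 0.83 -0.30 0.00 0.00 0.00 0.6;
7 rows
```

Call:
apply_moves --plan "0 0.81 -0.1 0.58 0 0 0.6; 0 0.81 -0.15 0.58 0 0 0.6; 0 0.8 -0.2 0.58 0 0 0.6; 0 0.78 -0.25 0.58 0 0 0.6; 0 0.76 -0.3 0.58 0 0 0.6"

```text
time_s: 3.75
eef_pos: [0.3372, 0.19, 0.1165]
eef_rot: [0.654, -0.457, 0.345, -0.495]
wrist_force: [0.9, 0.5, -1.0]
opening: 0.599
```

```bash
python3 gs.py 0.6 -190,82,32,0,0.35,4
```

```text
t 3.75 stopframe [-192.8   74.7] z 116.5 q [ 0.18 -0.36  2.42  0.05  0.73  1.44] F_stop [1.  0.2] -1.0 op 0.599
-0.04 0.40 -0.13 0 0.01 0.00 0.6;
-0.04 0.40 -0.13 0 0.01 0.00 0.6;
-0.04 0.40 -0.13 0 0.01 0.00 0.6;
-0.04 0.40 -0.13 0 0.01 0.00 0.6;
4 rows
```

Call:
apply_moves --plan "-0.04 0.4 -0.13 0 0 0 0.6; -0.04 0.4 -0.13 0 0 0 0.6; -0.04 0.4 -0.13 0 0 0 0.6; -0.04 0.4 -0.13 0 0 0 0.6; 0 0 0 0 0 0 0.6"

```text
time_s: 4.25
eef_pos: [0.3353, 0.1981, 0.0312]
eef_rot: [0.651, -0.46, 0.348, -0.493]
wrist_force: [-0.3, -0.1, 0.9]
opening: 0.603
```

```bash
python3 gs.py 0.6 -165,82,32,0,0.35,3; python3 wv.py w2; python3 - <<'E'
from h import *
snap('scene','s2.png')
E
```

```text
t 4.25 stopframe [-192.4   83. ] z 31.2 q [ 0.21 -0.07  2.44  0.05  0.43  1.46] F_stop [-0.3  0. ] 0.9 op 0.603
0.01 0.06 0.17 0.03 0.01 0 0.6;
0.01 0.06 0.17 0.03 0.01 0 0.6;
0.01 0.06 0.17 0.03 0.01 0 0.6;
3 rows
[0.3353 0.1981 0.0312] 4.25
```

View pics/w2.png

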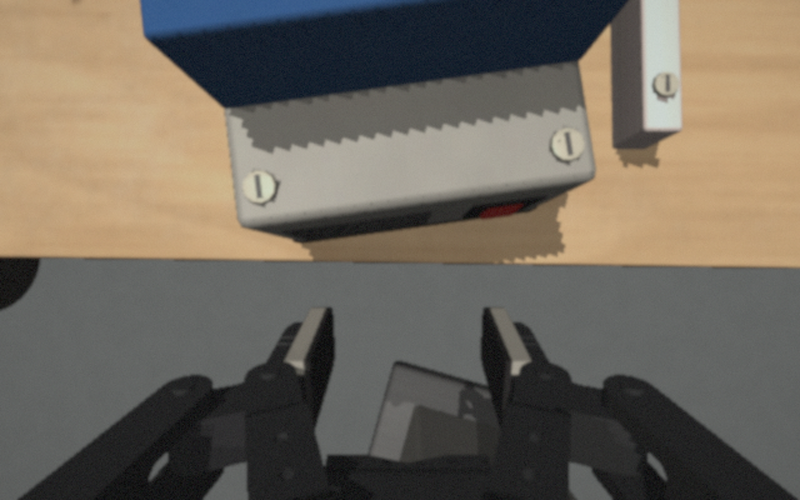

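View pics/s2.png

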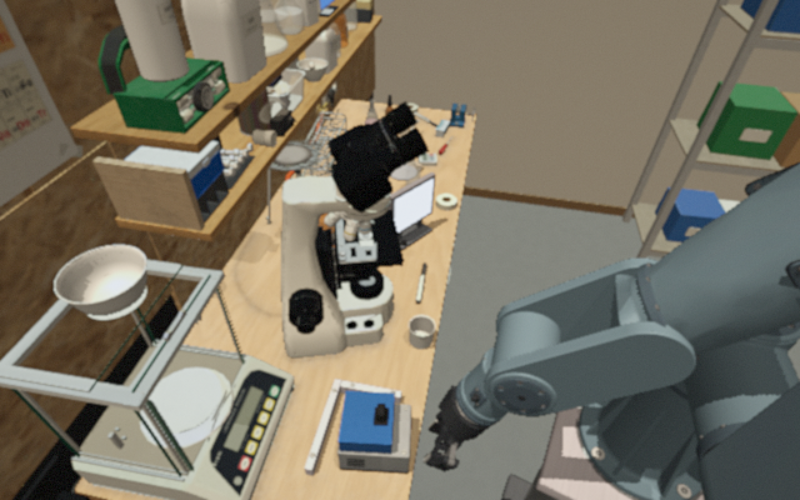

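Call:
apply_moves --plan "0.01 0.04 0.12 0 0 0 0.6; 0 0.04 0.12 0 0 0 0.6; 0 0.04 0.12 0 0 0 0.6; 0 0.04 0.12 0 0 0 0.6; 0 0.04 0.12 0 0 0 0.6"

```text
time_s: 4.85
eef_pos: [0.3682, 0.2078, 0.0347]
eef_rot: [0.653, -0.459, 0.347, -0.493]
wrist_force: [-7.0, 1.3, 5.5]
opening: 0.598
```

Call:
apply_moves --plan "0 0.03 0.08 0 0 0 0.6; 0 0.03 0.08 0 0 0 0.6; 0 0.03 0.08 0 0 0 0.6; 0 0.03 0.08 0 0 0 0.6; 0 0.03 0.08 0 0 0 0.6"

```text
time_s: 5.35
eef_pos: [0.3884, 0.2136, 0.0342]
eef_rot: [0.653, -0.459, 0.347, -0.493]
wrist_force: [-7.7, -1.1, 4.0]
opening: 0.598
```

```bash
python3 gs.py 0.6 -134,82,32,0,0.35,5; python3 wv.py w3
```

```text
t 5.35 stopframe [-137.1   83.7] z 34.2 q [0.22 0.05 2.31 0.05 0.43 1.47] F_stop [-7.7  1.1] 4.0 op 0.598
0.01 0.01 0.01 0.01 0.01 0 0.6;
0.01 0.01 0.01 0.01 0.01 0 0.6;
0.01 0.01 0.01 0.01 0.01 0 0.6;
0.01 0.01 0.01 0.01 0.01 0 0.6;
0.01 0.01 0.01 0.01 0.01 0 0.6
--
5 rows
[0.3884 0.2136 0.0342] 5.35
```

View pics/w3.png

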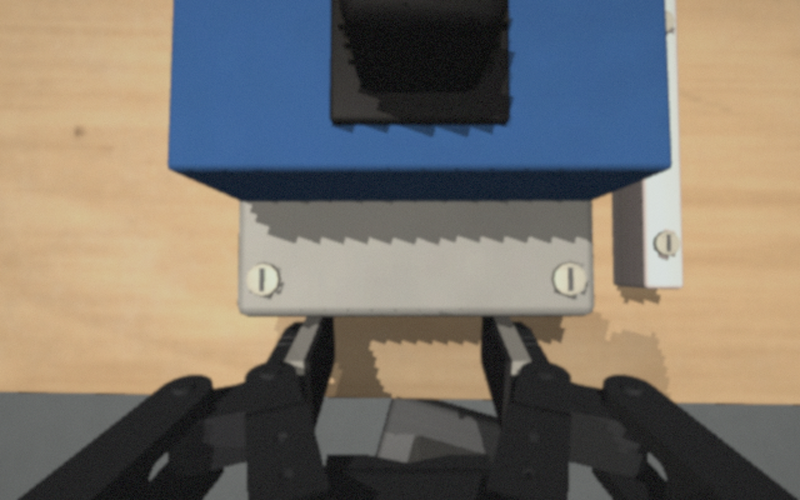

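The unit has squared up against both fingers. Its front edge is at v≈312 and the end of the right bar at v≈287. I'll keep pushing until the force rises.

Call:
apply_moves --plan "0 0.01 0.04 0 0 0 0.6; 0 0.01 0.04 0 0 0 0.6; 0 0.01 0.04 0 0 0 0.6; 0 0.01 0.03 0 0 0 0.6; 0 0.01 0.03 0 0 0 0.6"

```text
time_s: 5.9
eef_pos: [0.3949, 0.2154, 0.0338]
eef_rot: [0.651, -0.461, 0.348, -0.492]
wrist_force: [-23.5, -8.0, 18.6]
opening: 0.601
```

```bash
python3 gs.py 0.6 -134,82,32,0,0.35,5|head -1
```

```text
t 5.9 stopframe [-130.4   83.6] z 33.8 q [0.22 0.07 2.29 0.05 0.44 1.48] F_stop [-24.8  -1.3] 18.6 op 0.601
```

```bash
python3 - <<'E'
from h import *
S=json.load(open('stop.json'));c,s=np.cos(S[2]),np.sin(S[2]);Ri=np.array([[c,s],[-s,c]])
for nm,uv in dict(cornR=(247,230),cornL=(140,258),frameR=(185,160),frameL=(50,200)).items():
    for z in(0.0,0.1,0.3):
        X=onplane('top',uv[0]/1.25,uv[1]/1.25,z); print(nm,z,X.round(3),(Ri@(X[:2]-S[:2])*1e3).round(0))
E
```

```text
cornR 0.0 [0.632 0.206 0.   ] [96. 11.]
cornR 0.1 [0.619 0.178 0.1  ] [ 75. -13.]
cornR 0.3 [0.592 0.121 0.3  ] [ 34. -60.]
cornL 0.0 [0.569 0.445 0.   ] [100. 258.]
cornL 0.1 [0.561 0.396 0.1  ] [ 79. 213.]
cornL 0.3 [0.545 0.299 0.3  ] [ 37. 123.]
frameR 0.0 [0.796 0.352 0.   ] [293. 107.]
frameR 0.1 [0.768 0.311 0.1  ] [255.  75.]
frameR 0.3 [0.713 0.229 0.3  ] [180.  11.]
frameL 0.0 [0.703 0.654 0.   ] [285. 423.]
frameL 0.1 [0.684 0.587 0.1  ] [248. 363.]
frameL 0.3 [0.645 0.453 0.3  ] [174. 245.]
```

```bash
python3 - <<'E'
from h import *
S=json.load(open('stop.json'));c,s=np.cos(S[2]),np.sin(S[2]);Ri=np.array([[c,s],[-s,c]])
for uv,z in [((240,313),.066),((593,313),.066),((613,287),.026),((681,287),.026),((169,168),.103),((670,168),.103)]:
    X=onplane('w3',uv[0]/1.25,uv[1]/1.25,z); print(uv,(Ri@(X[:2]-S[:2])*1e3).round(1))
E
python3 gs.py 0.6 -165,84,60,0,0.35 -185,170,150,0.6,0.1 -62,190,150,1.571,-0.35 -62,175,32,1.571,-0.35
```

```text
(240, 313) [-125.9  128.2]
(593, 313) [-125.5   34.4]
(613, 287) [-120.1   10.4]
(681, 287) [-120.   -13.8]
(169, 168) [-95.5 128.2]
(670, 168) [-95.1  35. ]
t 5.9 stopframe [-130.4   83.6] z 33.8 q [0.22 0.07 2.29 0.05 0.44 1.48] F_stop [-24.8  -1.3] 18.6 op 0.601
-0.01 -0.72 -0.48 0.09 0.03 -0.02 0.6;
-0.25 -0.26 0.03 -0.29 -0.70 0.16 0.6;
-0.25 -0.26 0.05 -0.29 -0.70 0.16 0.6;
-0.25 -0.25 0.06 -0.29 -0.70 0.16 0.6;
-0.25 -0.25 0.07 -0.29 -0.70 0.16 0.6
--
-0.25 -0.25 0.08 -0.29 -0.70 0.16 0.6;
-0.24 -0.25 0.09 -0.29 -0.70 0.16 0.6;
-0.24 -0.25 0.11 -0.29 -0.70 0.16 0.6;
0.11 0.02 0.22 -0.34 -0.81 -0.10 0.6;
0.13 0.01 0.21 -0.34 -0.81 -0.10 0.6
--
0.15 0.01 0.20 -0.34 -0.81 -0.10 0.6;
0.17 0.00 0.19 -0.34 -0.81 -0.10 0.6;
0.18 0 0.17 -0.34 -0.81 -0.10 0.6;
0.20 -0.01 0.15 -0.34 -0.81 -0.10 0.6;
0.21 -0.01 0.13 -0.34 -0.81 -0.10 0.6
--
0.22 -0.01 0.11 -0.34 -0.81 -0.10 0.6;
0.23 -0.01 0.09 -0.34 -0.81 -0.10 0.6;
0.24 -0.01 0.06 -0.34 -0.81 -0.10 0.6;
0 0.77 0.18 0.00 0.00 0.00 0.6;
0 0.77 0.18 0.00 0.00 0.00 0.6
--
0 0.77 0.18 0.00 0.00 0.00 0.6;
21 rows
```

Call:
apply_moves --plan "0 -0.22 -0.6 0 0 0 0.6; 0 -0.6 -0.2 0.1 0 0 0.6; -0.25 -0.26 0.03 -0.29 -0.7 0.16 0.6; -0.25 -0.26 0.05 -0.29 -0.7 0.16 0.6; -0.25 -0.25 0.06 -0.29 -0.7 0.16 0.6"

```text
time_s: 6.4
eef_pos: [0.332, 0.2362, 0.101]
eef_rot: [0.685, -0.536, 0.294, -0.397]
wrist_force: [0.9, -0.6, 0.0]
opening: 0.604
```

Call:
apply_moves --plan "-0.25 -0.25 0.07 -0.29 -0.7 0.16 0.6; -0.25 -0.25 0.08 -0.29 -0.7 0.16 0.6; -0.24 -0.25 0.09 -0.29 -0.7 0.16 0.6; -0.24 -0.25 0.11 -0.29 -0.7 0.16 0.6; 0.11 0.02 0.22 -0.34 -0.81 -0.1 0.6"

```text
time_s: 6.9
eef_pos: [0.3183, 0.2862, 0.1531]
eef_rot: [0.696, -0.656, 0.189, -0.223]
wrist_force: [0.0, -0.7, -0.6]
opening: 0.6
```

```bash
python3 gs.py 0.6 -62,190,150,1.571,-0.35 -62,175,32,1.571,-0.35
```

```text
t 6.9 stopframe [-185.1  172.5] z 153.1 q [ 0.45 -0.11  2.1   0.01  1.07  1.03] F_stop [-0.2 -0.6] -0.6 op 0.6
0.15 0.03 0.23 -0.35 -0.80 -0.09 0.6;
0.17 0.02 0.22 -0.35 -0.80 -0.09 0.6;
0.19 0.01 0.20 -0.35 -0.80 -0.09 0.6;
0.21 0.01 0.18 -0.35 -0.80 -0.09 0.6;
0.22 0.00 0.16 -0.35 -0.80 -0.09 0.6
--
0.24 0 0.14 -0.35 -0.80 -0.09 0.6;
0.25 -0.01 0.12 -0.35 -0.80 -0.09 0.6;
0.26 -0.01 0.09 -0.35 -0.80 -0.09 0.6;
0.27 -0.01 0.07 -0.35 -0.80 -0.09 0.6;
0 0.77 0.18 0.00 0.00 0.00 0.6
--
0 0.77 0.18 0.00 0.00 0.00 0.6;
0 0.77 0.18 0.00 0.00 0.00 0.6;
12 rows
```

Call:
apply_moves --plan "0.15 0.03 0.23 -0.35 -0.8 -0.09 0.6; 0.17 0.02 0.22 -0.35 -0.8 -0.09 0.6; 0.19 0.01 0.2 -0.35 -0.8 -0.09 0.6; 0.21 0.01 0.18 -0.35 -0.8 -0.09 0.6; 0.22 0 0.16 -0.35 -0.8 -0.09 0.6"

```text
time_s: 7.4
eef_pos: [0.3822, 0.3128, 0.149]
eef_rot: [-0.642, 0.764, -0.024, 0.058]
wrist_force: [0.6, -0.3, 1.3]
opening: 0.602
```

Call:
apply_moves --plan "0.24 0 0.14 -0.35 -0.8 -0.09 0.6; 0.25 0 0.12 -0.35 -0.8 -0.09 0.6; 0.26 0 0.09 -0.35 -0.8 -0.09 0.6; 0.27 0 0.07 -0.35 -0.8 -0.09 0.6; 0 0 0 0 0 0 0.6"

```text
time_s: 7.9
eef_pos: [0.4327, 0.3354, 0.1456]
eef_rot: [-0.568, 0.812, 0.11, -0.077]
wrist_force: [-0.6, -0.0, 0.1]
opening: 0.599
```

```bash
python3 gs.py 0.6 -62,175,32,1.571,-0.35,5; python3 wv.py w4
```

```text
t 7.9 stopframe [-61.6 189.1] z 145.6 q [ 0.62  0.35  1.65 -0.34  1.29  0.47] F_stop [-0.6  0.1] 0.1 op 0.599
0 0.45 0.10 0 -0.01 0 0.6;
0 0.45 0.10 0 -0.01 0 0.6;
0 0.45 0.10 0 -0.01 0 0.6;
0 0.45 0.10 0 -0.01 0 0.6;
0 0.45 0.10 0 -0.01 0 0.6
--
5 rows
[0.4327 0.3354 0.1456] 7.9
```

View pics/w4.png

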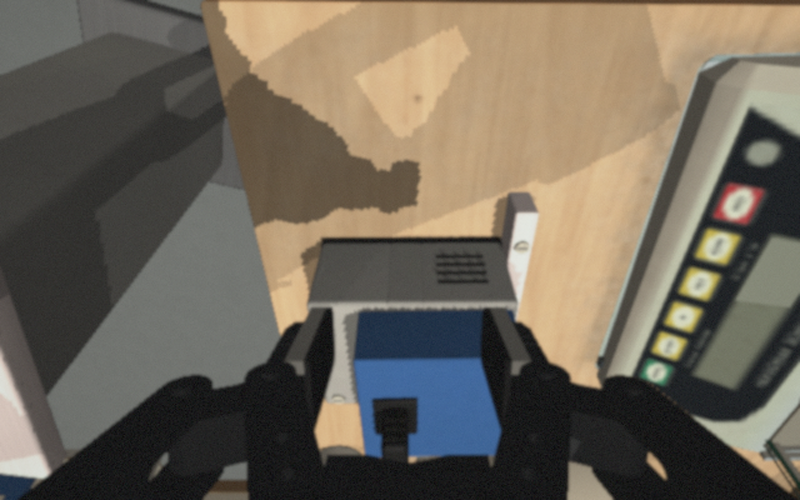

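The wrist view shows the unit's left face with its vent at (415,275), the fingers clear of it on the +y side, and the balance off to the right. I'll lower the tool next.

Call:
apply_moves --plan "0 0.45 0.1 0 0 0 0.6; 0 0.45 0.1 0 0 0 0.6; 0 0.45 0.1 0 0 0 0.6; 0 0.45 0.1 0 0 0 0.6; 0 0.45 0.1 0 0 0 0.6"

```text
time_s: 8.45
eef_pos: [0.4349, 0.3191, 0.0311]
eef_rot: [-0.569, 0.812, 0.108, -0.076]
wrist_force: [0.2, -0.5, -0.1]
opening: 0.597
```

Call:
apply_moves --plan "0 0.05 -0.13 0 0 0 0.6; 0 0.05 -0.13 0 0 0 0.6; 0 0.05 -0.13 0 0 0 0.6; 0 0.04 -0.12 0 0 0 0.6; 0 0.04 -0.12 0 0 0 0.6"

```text
time_s: 8.95
eef_pos: [0.4445, 0.2872, 0.0325]
eef_rot: [-0.569, 0.812, 0.109, -0.076]
wrist_force: [-2.0, 5.4, 2.3]
opening: 0.605
```

```bash
python3 gs.py 0.6 -62,110,32,1.571,-0.35,5
```

```text
t 8.95 stopframe [-63.2 139.4] z 32.5 q [ 0.54  0.48  1.75 -0.39  1.05  0.49] F_stop [-0.5  5.7] 2.3 op 0.605
0.01 0.04 -0.11 0 -0.01 0 0.6;
0.01 0.04 -0.11 0 -0.01 0 0.6;
0.01 0.04 -0.11 0 -0.01 0 0.6;
0.01 0.04 -0.11 0 -0.01 0 0.6;
0.00 0.04 -0.11 0 -0.01 0 0.6
--
5 rows
```

Call:
apply_moves --plan "0 0.04 -0.11 0 0 0 0.6; 0 0.04 -0.11 0 0 0 0.6; 0 0.04 -0.11 0 0 0 0.6; 0 0.04 -0.11 0 0 0 0.6; 0 0.03 -0.08 0 0 0 0.6"

```text
time_s: 9.45
eef_pos: [0.4518, 0.2613, 0.0324]
eef_rot: [-0.569, 0.811, 0.109, -0.076]
wrist_force: [-2.3, 6.7, 3.2]
opening: 0.602
```

Call:
apply_moves --plan "0 0.01 -0.03 0 0 0 0.6; 0 0.01 -0.03 0 0 0 0.6; 0 0.01 -0.03 0 0 0 0.6; 0 0.01 -0.02 0 0 0 0.6; 0 0 0 0 0 0 0.6"

```text
time_s: 9.95
eef_pos: [0.4531, 0.2563, 0.0325]
eef_rot: [-0.57, 0.811, 0.109, -0.076]
wrist_force: [-1.8, 7.9, 3.2]
opening: 0.6
```

```bash
python3 gs.py 0.6 -62,106,32,1.571,-0.35,5; python3 wv.py w5
```

```text
t 9.95 stopframe [-63.3 107.3] z 32.5 q [ 0.48  0.45  1.79 -0.4   1.02  0.45] F_stop [0.4 8.1] 3.2 op 0.6
0.01 0.00 0 -0.01 -0.01 0 0.6;
0.01 0.00 0 -0.01 -0.01 0 0.6;
0.01 0.00 0 -0.01 -0.01 0 0.6;
0.01 0.00 0 -0.01 -0.01 0 0.6;
0.01 0.00 0 -0.01 -0.01 0 0.6
--
5 rows
[0.4531 0.2563 0.0325] 9.95
```

View pics/w5.png

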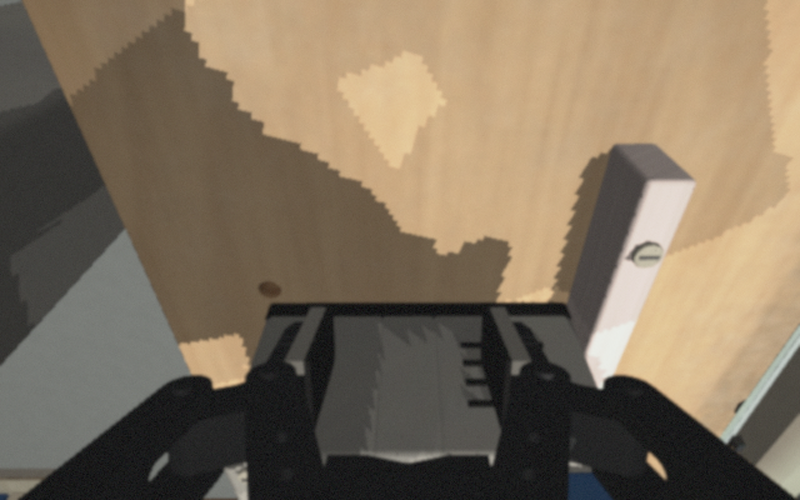

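Call:
apply_moves --plan "0 0.01 -0.02 0 0 0 0.6; 0 0.01 -0.02 0 0 0 0.6; 0 0 -0.02 0 0 0 0.6; 0 0 -0.02 0 0 0 0.6; 0 0 0 0 0 0 0.6"

```text
time_s: 10.5
eef_pos: [0.4533, 0.2558, 0.0326]
eef_rot: [-0.572, 0.809, 0.11, -0.076]
wrist_force: [-9.6, 23.1, 4.1]
opening: 0.601
```

```bash
python3 gs.py 0.6 -62,106,32,1.571,-0.35,5|head -1
```

```text
t 10.5 stopframe [-63.3 106.8] z 32.6 q [ 0.48  0.45  1.79 -0.4   1.01  0.44] F_stop [-3.  24.8] 4.1 op 0.601
```

```bash
python3 gs.py 0.6 -63,145,33,1.571,-0.35,1 -100,150,160,1.2,-0.2,4 -185,60,150,0,0.3 -188,50,32,0,0.35
```

```text
t 10.5 stopframe [-63.3 106.8] z 32.6 q [ 0.48  0.45  1.79 -0.4   1.01  0.44] F_stop [-3.  24.8] 4.1 op 0.601
0.00 -0.26 0.72 -0.08 -0.06 0.01 0.6;
-0.18 -0.61 -0.19 0.31 0.74 0.21 0.6;
-0.18 -0.61 -0.19 0.31 0.74 0.21 0.6;
-0.18 -0.61 -0.18 0.31 0.74 0.21 0.6;
-0.18 -0.61 -0.18 0.31 0.74 0.21 0.6
--
-0.08 0.05 -0.18 0.30 0.84 -0.04 0.6;
-0.06 0.05 -0.19 0.30 0.84 -0.04 0.6;
-0.04 0.04 -0.20 0.30 0.84 -0.04 0.6;
-0.02 0.03 -0.20 0.30 0.84 -0.04 0.6;
0.00 0.02 -0.21 0.30 0.84 -0.04 0.6
--
0.02 0.02 -0.21 0.30 0.84 -0.04 0.6;
0.04 0.01 -0.20 0.30 0.84 -0.04 0.6;
0.06 0.00 -0.20 0.30 0.84 -0.04 0.6;
0.08 0 -0.19 0.30 0.84 -0.04 0.6;
0.10 -0.01 -0.18 0.30 0.84 -0.04 0.6
--
0.12 -0.02 -0.17 0.30 0.84 -0.04 0.6;
0.13 -0.02 -0.16 0.30 0.84 -0.04 0.6;
0.07 0.75 -0.25 0.14 0.00 0.00 0.6;
0.07 0.74 -0.26 0.14 0.00 0.00 0.6;
0.07 0.74 -0.28 0.14 0.00 0.00 0.6
--
20 rows
```

Call:
apply_moves --plan "0 -0.26 0.72 0 0 0 0.6; -0.18 -0.61 -0.19 0.31 0.74 0.21 0.6; -0.18 -0.61 -0.19 0.31 0.74 0.21 0.6; -0.18 -0.61 -0.18 0.31 0.74 0.21 0.6; -0.18 -0.61 -0.18 0.31 0.74 0.21 0.6"

```text
time_s: 11.0
eef_pos: [0.4068, 0.2826, 0.1605]
eef_rot: [-0.633, 0.773, -0.042, 0.032]
wrist_force: [0.1, 0.3, -0.3]
opening: 0.599
```

Call:
apply_moves --plan "-0.08 0.05 -0.18 0.3 0.84 -0.04 0.6; -0.06 0.05 -0.19 0.3 0.84 -0.04 0.6; -0.04 0.04 -0.2 0.3 0.84 -0.04 0.6; -0.02 0.03 -0.2 0.3 0.84 -0.04 0.6; 0 0.02 -0.21 0.3 0.84 -0.04 0.6"

```text
time_s: 11.5
eef_pos: [0.3827, 0.2369, 0.1556]
eef_rot: [-0.668, 0.681, -0.185, 0.236]
wrist_force: [-0.1, 0.5, -0.2]
opening: 0.602
```

Call:
apply_moves --plan "0.02 0.02 -0.21 0.3 0.84 -0.04 0.6; 0.04 0 -0.2 0.3 0.84 -0.04 0.6; 0.06 0 -0.2 0.3 0.84 -0.04 0.6; 0.08 0 -0.19 0.3 0.84 -0.04 0.6; 0.1 0 -0.18 0.3 0.84 -0.04 0.6"

```text
time_s: 12.0
eef_pos: [0.358, 0.1915, 0.1514]
eef_rot: [0.656, -0.541, 0.316, -0.421]
wrist_force: [0.1, -0.3, 0.0]
opening: 0.604
```

```bash
python3 gs.py 0.6 -188,49,130,0,0.35 -188,49,32,0,0.35; python3 wv.py w6
```

```text
t 12.0 stopframe [-172.4   70.6] z 151.4 q [ 0.18 -0.27  2.25  0.03  0.94  1.27] F_stop [ 0.  -0.3] 0.0 op 0.604
0.12 0.12 -0.16 0.36 0.54 -0.04 0.6;
0.13 0.11 -0.16 0.36 0.54 -0.04 0.6;
0.13 0.10 -0.15 0.36 0.54 -0.04 0.6;
0.00 0.61 -0.22 0.00 0.00 0.00 0.6;
0.00 0.61 -0.22 0.00 0.00 0.00 0.6
--
0.00 0.61 -0.22 0.00 0.00 0.00 0.6;
6 rows
[0.358  0.1915 0.1514] 12.0
```

View pics/w6.png

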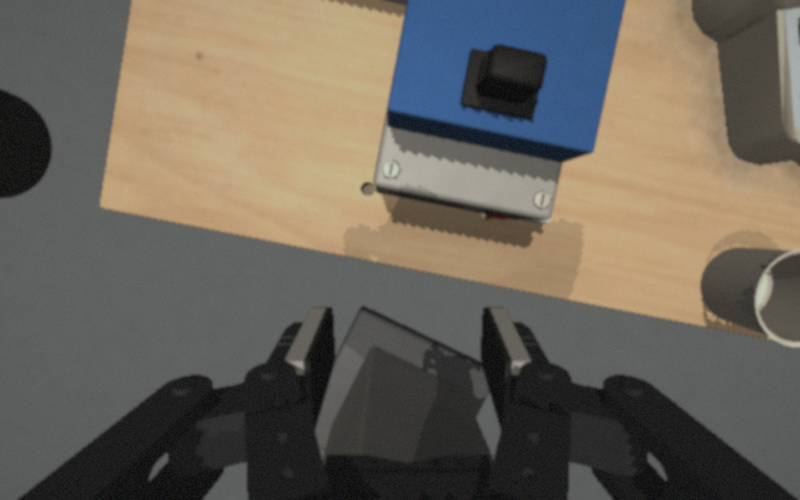

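Call:
apply_moves --plan "0.12 0.12 -0.16 0.36 0.54 -0.04 0.6; 0.13 0.11 -0.16 0.36 0.54 -0.04 0.6; 0.13 0.1 -0.15 0.36 0.54 -0.04 0.6; 0 0.61 -0.22 0 0 0 0.6; 0 0.61 -0.22 0 0 0 0.6"

```text
time_s: 12.55
eef_pos: [0.3508, 0.1667, 0.0661]
eef_rot: [0.654, -0.457, 0.343, -0.496]
wrist_force: [1.0, 0.6, -0.8]
opening: 0.602
```

```bash
python3 gs.py 0.6 -186,49,32,0,0.35,2 -136,49,32,0,0.35,3
```

```text
t 12.55 stopframe [-186.    48.6] z 66.1 q [ 0.08 -0.21  2.45  0.12  0.55  1.28] F_stop [1.1 0.3] -0.8 op 0.602
0 0.32 -0.12 -0.02 0.02 0.01 0.6;
0 0.32 -0.12 -0.02 0.02 0.01 0.6;
0 0.11 0.31 0.00 0.00 0.00 0.6;
0 0.11 0.31 0.00 0.00 0.00 0.6;
0 0.11 0.31 0.00 0.00 0.00 0.6
--
5 rows
```

Call:
apply_moves --plan "0 0.32 -0.12 0 0.02 0 0.6; 0 0.32 -0.12 0 0.02 0 0.6; 0 0.11 0.31 0 0 0 0.6; 0 0.1 0.28 0 0 0 0.6; 0 0.1 0.28 0 0 0 0.6"

```text
time_s: 13.05
eef_pos: [0.394, 0.1792, 0.031]
eef_rot: [0.652, -0.457, 0.347, -0.495]
wrist_force: [0.3, 0.8, 0.1]
opening: 0.604
```

Call:
apply_moves --plan "0 0.02 0.04 0 0 0 0.6; 0 0.01 0.03 0 0 0 0.6; 0 0.01 0.02 0 0 0 0.6; 0 0.01 0.02 0 0 0 0.6; 0 0 0 0 0 0 0.6"

```text
time_s: 13.55
eef_pos: [0.3986, 0.1806, 0.0305]
eef_rot: [0.652, -0.457, 0.347, -0.495]
wrist_force: [-0.1, -0.9, -0.2]
opening: 0.603
```

```bash
python3 gs.py 0.6 -136,49,32,0,0.35,3; python3 wv.py w7
```

```text
t 13.55 stopframe [-136.2   49.2] z 30.5 q [0.11 0.04 2.34 0.13 0.42 1.3 ] F_stop [-0.3 -0.8] -0.2 op 0.603
0.00 -0.01 0.00 0.00 -0.01 0.00 0.6;
0.00 -0.01 0.00 0.00 -0.01 0.00 0.6;
0.00 -0.01 0.00 0.00 -0.01 0.00 0.6;
3 rows
[0.3986 0.1806 0.0305] 13.55
```

View pics/w7.png

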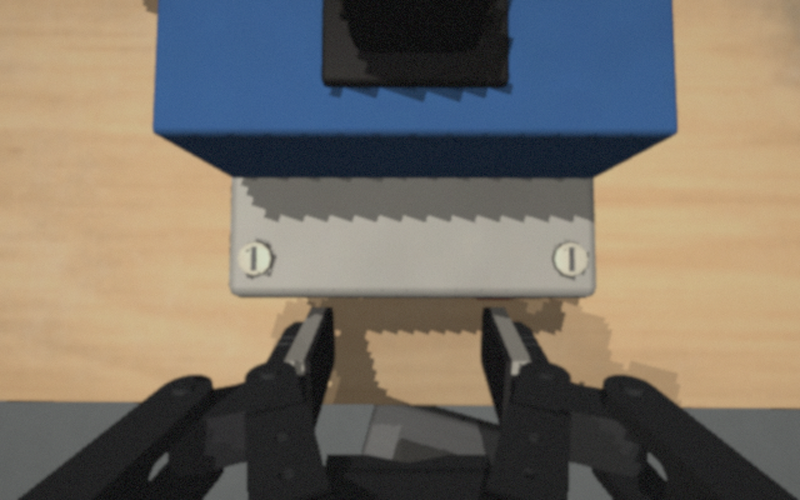

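Call:
apply_moves --plan "0 0.01 0.03 0 0 0 0.6; 0 0.01 0.03 0 0 0 0.6; 0 0.01 0.02 0 0 0 0.6; 0 0.01 0.02 0 0 0 0.6; 0 0 0.02 0 0 0 0.6"

```text
time_s: 14.1
eef_pos: [0.4035, 0.1822, 0.0299]
eef_rot: [0.652, -0.458, 0.348, -0.495]
wrist_force: [-7.8, -5.2, 5.9]
opening: 0.602
```

```bash
python3 gs.py 0.6 -136,49,32,0,0.35,3|head -1
```

```text
t 14.1 stopframe [-131.1   49.3] z 29.9 q [0.12 0.06 2.32 0.13 0.42 1.31] F_stop [-8.9 -2.9] 5.9 op 0.602
```

Call:
apply_moves --plan "0 0 0.02 0 0 0 0.6; 0 0 0.02 0 0 0 0.6; 0 0 0.01 0 0 0 0.6; 0 0 0.01 0 0 0 0.6; 0 0 0 0 0 0 0.6"

```text
time_s: 14.6
eef_pos: [0.4041, 0.1825, 0.0298]
eef_rot: [0.651, -0.459, 0.349, -0.494]
wrist_force: [-13.2, -8.2, 9.9]
opening: 0.599
```

```bash
python3 gs.py 0.6 -165,49,50,0,0.2,2 -100,49,190,0,0,4
```

```text
t 14.6 stopframe [-130.4   49.5] z 29.8 q [0.12 0.06 2.32 0.13 0.43 1.31] F_stop [-15.   -4.4] 9.9 op 0.599
0.01 -0.31 -0.26 -0.59 -0.01 0 0.6;
0.01 -0.29 -0.28 -0.59 -0.01 0 0.6;
0 -0.62 0.46 -0.42 0 0 0.6;
0 -0.64 0.43 -0.42 0 0 0.6;
0 -0.66 0.39 -0.42 0 0 0.6
--
0 -0.68 0.36 -0.42 0 0 0.6;
6 rows
```

Call:
apply_moves --plan "0 -0.17 -0.47 0 0 0 0.6; 0 -0.3 -0.28 -0.59 0 0 0.6; 0 -0.5 0 -0.59 0 0 0.6; 0 -0.6 0.4 -0.6 0 0 0.6; 0 -0.66 0.4 -0.6 0 0 0.6"

```text
time_s: 15.1
eef_pos: [0.3864, 0.1772, 0.135]
eef_rot: [0.58, -0.546, 0.415, -0.44]
wrist_force: [1.1, 0.2, -0.3]
opening: 0.6
```

```bash
python3 gs.py 0.6 -80,48,200,0,0
```

```text
t 15.1 stopframe [-148.9   49.2] z 135.0 q [ 0.14 -0.07  2.11  0.01  1.04  1.44] F_stop [ 1.2 -0.1] -0.3 op 0.6
0.01 -0.41 0.48 -0.17 -0.01 0 0.6;
0.01 -0.41 0.48 -0.17 -0.01 0 0.6;
0.01 -0.42 0.47 -0.17 -0.01 0 0.6;
3 rows
```

Call:
apply_moves --plan "0 -0.6 0 -0.17 0 0 0.6; 0 -0.6 0.4 -0.17 0 0 0.6; 0 -0.2 0.47 -0.17 0 0 0.6; 0 0 0.47 0 0 0 0.6; 0 0 0 0 0 0 0.6"

```text
time_s: 15.6
eef_pos: [0.4511, 0.1947, 0.2058]
eef_rot: [0.564, -0.562, 0.427, -0.429]
wrist_force: [-0.8, 0.2, -0.2]
opening: 0.595
```

```bash
python3 wv.py w8; python3 gs.py 0.6 -80,48,200,0,0; python3 -c "
from h import *
im=snap('top','x.png'); cv2.imwrite('pics/t8.png',cv2.resize(im[190:290,130:250,::-1],None,fx=6,fy=6,interpolation=cv2.INTER_CUBIC))"
```

```text
[0.4511 0.1947 0.2058] 15.6
t 15.65 stopframe [-83.9  48.8] z 204.9 q [0.16 0.02 1.86 0.   1.26 1.46] F_stop [-0.4  0.3] -0.3 op 0.601
0.02 0.10 0.08 -0.01 -0.02 -0.01 0.6;
1 rows
```

View pics/w8.png

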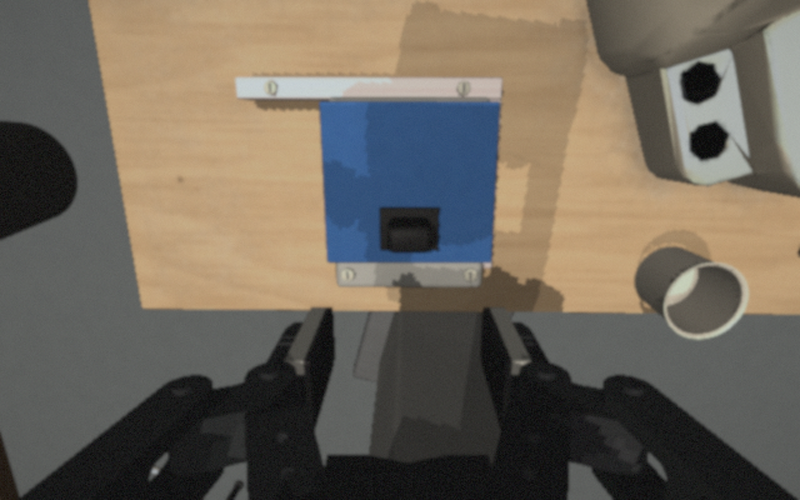

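View pics/t8.png

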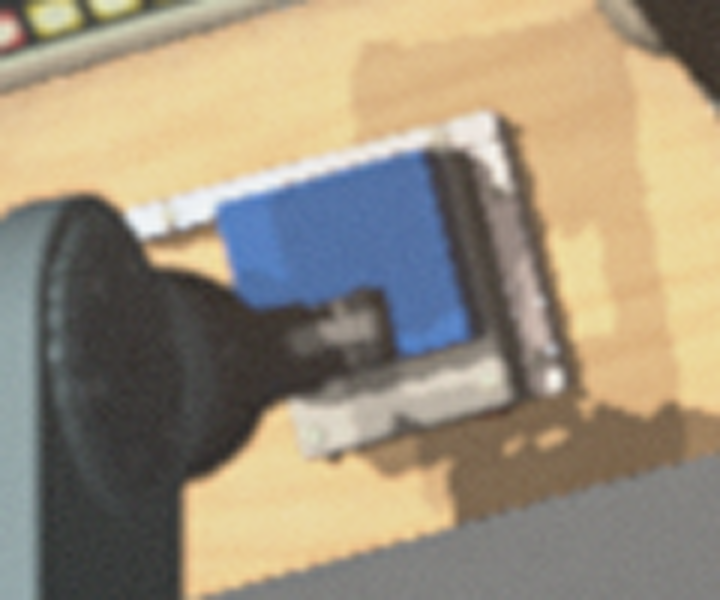

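The unit sits flush in the corner, with the flap's back edge parallel to the far bar and the right bar hidden just beside it. The grip is at about (410,230). I'll fit the pose.

```bash
python3 - <<'E'
from fit import *
k=lambda u,v:np.array([(u+.5)/1.25-.5,(v+.5)/1.25-.5])
W='w8'
unit=[(W,(56,46,103),k(321,102)),(W,(56,-46,103),k(500,102)),(W,(-30,46,103),k(327,262)),(W,(-30,-46,103),k(493,262)),(W,(-60,48,66),k(336,286)),(W,(-60,-48,66),k(481,286))]
q,r=fitpose(unit,[.47,.2,.273]);print('unit',q.round(4),r.round(1).tolist())
st=[(W,(0,164,26),k(237,98)),(W,(14,164,26),k(235,78)),(W,(14,-14,26),k(502,78))]
p,r=fitpose(st,[.543,.17,.273]);print('stop',p.round(4),r.round(1).tolist())
for p in(p,json.load(open('stop.json'))):
    c,s=np.cos(p[2]),np.sin(p[2]);print('unit in stop',(np.array([[c,s],[-s,c]])@(q[:2]-p[:2])*1e3).round(1),q[2]-p[2])
E
```

```text
unit [0.4724 0.1995 0.2678] [[-1.1, -0.7], [0.4, -0.2], [0.5, -0.3], [-1.6, 0.2], [0.4, 0.7], [0.3, 1.1]]
stop [0.5421 0.1692 0.2677] [[-0.1, 1.0], [-0.3, -0.8], [0.4, 0.0]]
unit in stop [-59.3  47.7] 0.00014273016919474912
unit in stop [-60.   47.4] -0.005201830176960076
```

```bash
echo '[0.5425,0.1695,0.270]' > stop.json; python3 - <<'E'
from h import *
im=cv2.imread('pics/w8_raw.png'); cv2.imwrite('pics/w8g.png',cv2.resize(im[150:220,290:370],None,fx=8,fy=8,interpolation=cv2.INTER_CUBIC))
E
python3 gs.py 0.6 -70,47.5,150,0,0 -70,47.5,118,0,0
```

```text
t 15.7 stopframe [-84.5  49.1] z 204.5 q [0.16 0.02 1.86 0.   1.26 1.46] F_stop [-1.1  0.8] -0.7 op 0.602
0.02 0.55 0.15 0 0.00 0 0.6;
0.02 0.55 0.15 0 0.00 0 0.6;
0.00 0.64 0.00 0.00 0.00 0.00 0.6;
3 rows
```

View pics/w8g.png

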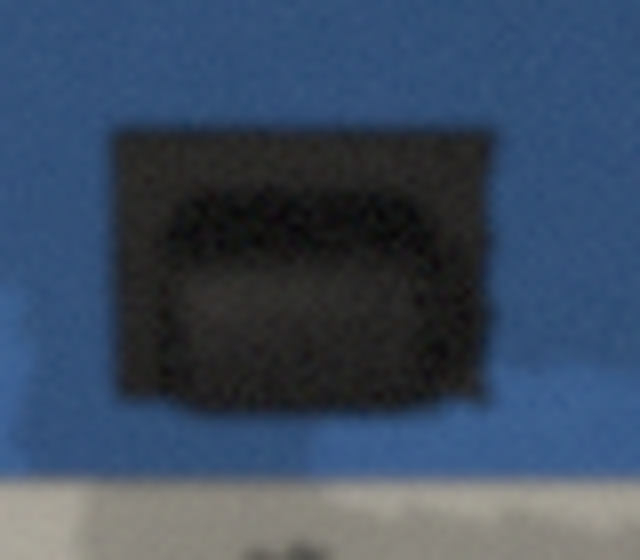

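```bash
python3 - <<'E'
from h import *
S=json.load(open('stop.json'));c,s=np.cos(S[2]),np.sin(S[2]);Ri=np.array([[c,s],[-s,c]])
for cu,cv,z in[(298,335,.129),(298,270,.129),(298,405,.129),(304,265,.104),(118,130,.104),(490,130,.104)]:
    X=onplane('w8',290+cu/8-.44,150+cv/8-.44,z); print((Ri@(X[:2]-S[:2])*1e3).round(1))
E
```

```text
[-69.1  48.1]
[-64.   48.1]
[-74.8  48.1]
[-69.9  47.6]
[-58.2  63.3]
[-58.1  31.9]
```

Call:
apply_moves --plan "0.03 0.5 0.14 0 0 0 0.6; 0.02 0.5 0.14 0 0 0 0.6; 0 0.3 0 0 0 0 0.6; 0 0.3 0 0 0 0 0.6; 0 0.08 0 0 0 0 0.6"

```text
time_s: 16.2
eef_pos: [0.4602, 0.1953, 0.1191]
eef_rot: [-0.563, 0.563, -0.429, 0.427]
wrist_force: [-0.9, -0.2, 0.6]
opening: 0.599
```

```bash
python3 gs.py 0.0 -70,47.5,119.5,0,0; python3 wv.py w9
```

```text
t 16.2 stopframe [-72.4  46.9] z 119.1 q [0.16 0.17 1.89 0.   1.08 1.46] F_stop [-0.9  0.1] 0.6 op 0.599
-0.01 -0.01 0.05 0.02 0.01 -0.01 0.0;
1 rows
[0.4602 0.1953 0.1191] 16.2
```

View pics/w9.png

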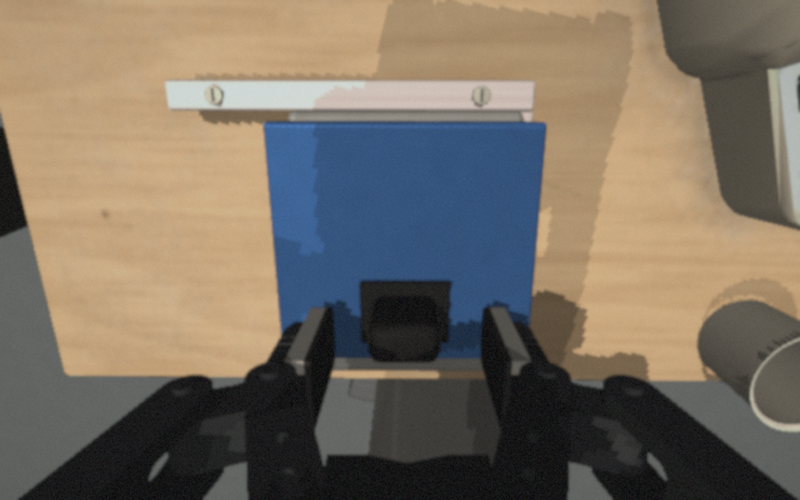

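The fingers straddle the grip, which is at u≈405 against a jaw centre of about 407. I'll close on it.

Call:
apply_moves --plan "-0.01 0 0.05 0 0 0 0.5; 0 0 0 0 0 0 0; 0 0 0 0 0 0 0; 0 0 0 0 0 0 0; 0 0 0 0 0 0 0"

```text
time_s: 16.75
eef_pos: [0.4652, 0.1974, 0.1219]
eef_rot: [0.564, -0.562, 0.428, -0.428]
wrist_force: [-3.2, 3.7, 5.0]
opening: 0.242
```

```bash
cat > arc.py <<'E'
# arc rows: arc.py th0 th1 n bias_per_row ; grip pinch point along unit; tool vertical
import sys
from go import *
S=json.load(open('stop.json'));p,R,o=cur();c,s=np.cos(S[2]),np.sin(S[2]);Ri=np.array([[c,s],[-s,c]])
ps=np.r_[Ri@(p[:2]-S[:2])*1e3,p[2]*1e3]
print('t',round(o['time_s'],2),'stop',ps.round(1),'F',(Ri@o['wrist_force'][:2]).round(1),o['wrist_force'][2].round(1),'op',o['opening'].round(3))
th0,th1,n=float(sys.argv[1]),float(sys.argv[2]),int(sys.argv[3])
H=np.array([-8.,69.])
g=np.array([ps[0],ps[2]+8])-H   # grasp point now
def pt(d): return np.array([np.cos(d)*g[0]+np.sin(d)*g[1],-np.sin(d)*g[0]+np.cos(d)*g[1]])
th=np.linspace(0,th1-th0,n+1); P=np.array([pt(a) for a in th])
print('r',np.hypot(*g).round(1),'ang',np.arctan2(g[1],-g[0]).round(3),'final',(P[-1]+H).round(1))
for d in np.diff(P,axis=0): print(f'dy {-d[1]/50:.3f} dz {d[0]/50:.3f}')
E
python3 arc.py 0 0.5 5; python3 wv.py w10
```

```text
[0.4652 0.1974 0.1219] 16.75Traceback (most recent call last):
  File "arc.py", line 6, in <module>
    print('t',round(o['time_s'],2),'stop',ps.round(1),'F',(Ri@o['wrist_force'][:2]).round(1),o['wrist_force'][2].round(1),'op',o['opening'].round(3))
                                                                                                                               ^^^^^^^^^^^^^^^^^^
AttributeError: 'float' object has no attribute 'round'
```

View pics/w10.png

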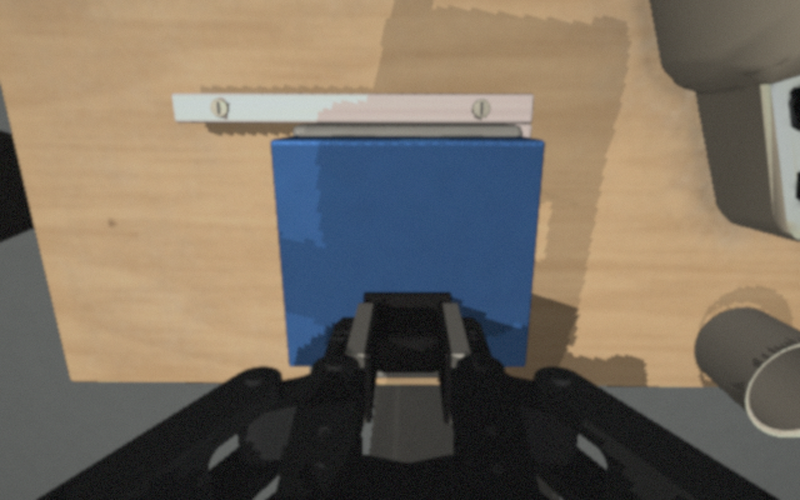

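The pinch on the grip holds (opening 0.24, about 21 mm). Now for the arc.

```bash
sed -i "s/,'op',o\['opening'\].round(3)/,'op',round(o['opening'],3)/" arc.py; python3 arc.py 0 0.5 5
```

```text
t 16.8 stop [-67.1  47.5 121.9] F [-2.   4.2] 5.9 op 0.24
r 84.8 ang 0.8 final [-30.7 150.8]
dy -0.112 dz 0.127
dy -0.099 dz 0.138
dy -0.084 dz 0.147
dy -0.069 dz 0.155
dy -0.053 dz 0.161
```

Call:
apply_moves --plan "0 -0.1 0.11 0 0 0 0; 0 -0.1 0.14 0 0 0 0; 0 -0.08 0.15 0 0 0 0; 0 -0.07 0.16 0 0 0 0; 0 0 0 0 0 0 0"

```text
time_s: 17.3
eef_pos: [0.49, 0.2041, 0.1377]
eef_rot: [-0.562, 0.564, -0.429, 0.427]
wrist_force: [-7.1, 0.9, 2.4]
opening: 0.236
```

```bash
python3 arc.py 0.4 0.9 5;  python3 wv.py w11
```

```text
t 17.3 stop [-41.4  47.3 137.7] F [-6.6  2.8] 2.4 op 0.236
r 83.7 ang 1.16 final [ -0.5 152.3]
dy -0.059 dz 0.157
dy -0.043 dz 0.162
dy -0.027 dz 0.165
dy -0.010 dz 0.167
dy 0.007 dz 0.167
[0.49   0.2041 0.1377] 17.3
```

View pics/w11.png

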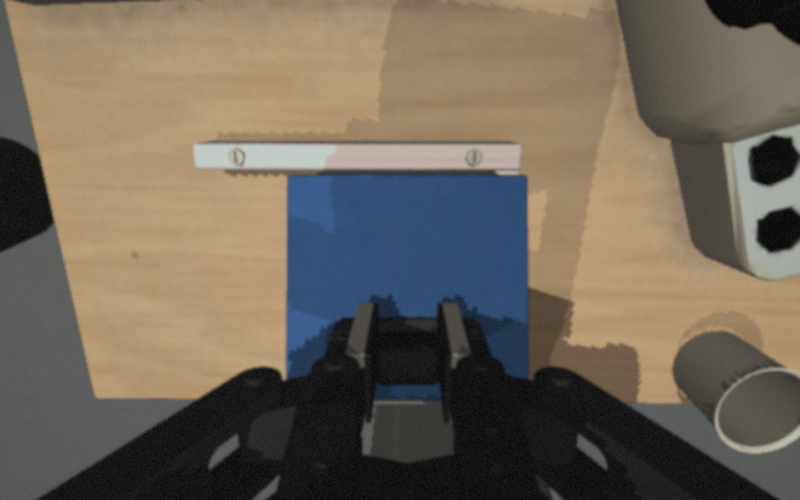

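The flap is lifting, with the grip now turned between the pads and the bars unchanged. I'll continue the arc.

Call:
apply_moves --plan "0 -0.07 0.16 0 0 0 0; 0 -0.05 0.16 0 0 0 0; 0 -0.03 0.165 0 0 0 0; 0 -0.01 0.165 0 0 0 0; 0 0.01 0.165 0 0 0 0"

```text
time_s: 17.85
eef_pos: [0.5297, 0.2152, 0.1457]
eef_rot: [-0.563, 0.564, -0.429, 0.427]
wrist_force: [-5.6, 0.7, 2.1]
opening: 0.233
```

```bash
python3 arc.py 0.86 1.36 5
```

```text
t 17.85 stop [-1.000e-01  4.750e+01  1.457e+02] F [-5.2  2.2] 2.1 op 0.233
r 85.0 ang 1.664 final [ 39.5 139.5]
dy 0.024 dz 0.168
dy 0.041 dz 0.165
dy 0.057 dz 0.160
dy 0.073 dz 0.154
dy 0.088 dz 0.146
```

Call:
apply_moves --plan "0 0.02 0.168 0 0 0 0; 0 0.04 0.165 0 0 0 0; 0 0.06 0.16 0 0 0 0; 0 0.07 0.155 0 0 0 0; 0 0.07 0.15 0 0 0 0"

```text
time_s: 18.35
eef_pos: [0.5701, 0.2263, 0.1337]
eef_rot: [0.564, -0.562, 0.428, -0.428]
wrist_force: [-2.9, 3.3, 5.0]
opening: 0.219
```

```bash
python3 arc.py 1.33 1.6 5;  python3 -c "
from h import *
im=ctrl.camera('scene'); cv2.imwrite('pics/s12.png',cv2.resize(im[230:400,200:400,::-1],None,fx=4,fy=4,interpolation=cv2.INTER_CUBIC))"
```

```text
t 18.35 stop [ 41.7  47.4 133.7] F [-1.9  3.9] 5.0 op 0.219
r 88.1 ang 2.171 final [ 59.3 125.8]
dy 0.056 dz 0.077
dy 0.060 dz 0.074
dy 0.064 dz 0.071
dy 0.067 dz 0.067
dy 0.071 dz 0.063
```

View pics/s12.png

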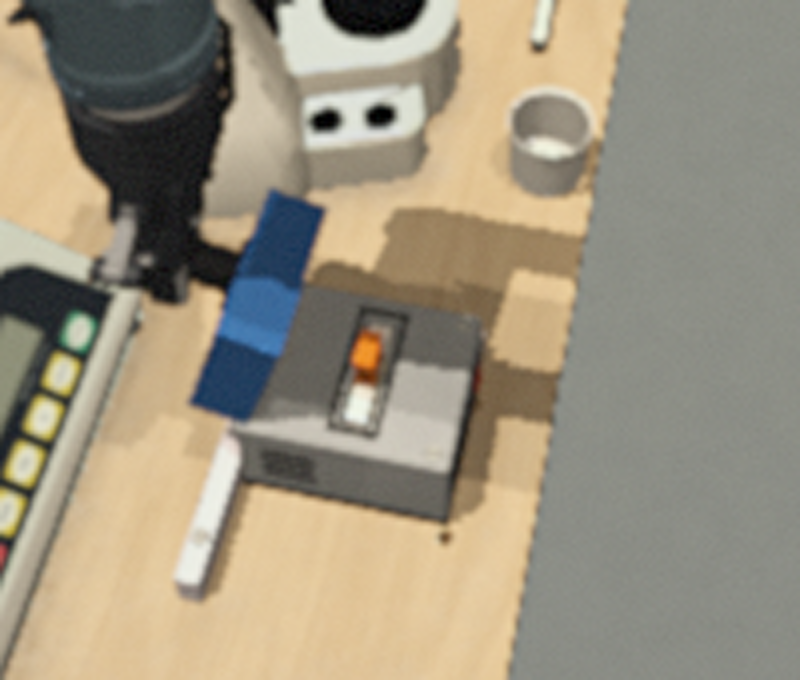

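The flap stands close to upright at (260,300) in the crop, the cassette's orange tab shows at (365,355), and the unit is still against the bars. I'll release, come round over the flap, and push it back from the front.

```bash
python3 gs.py 0.45 41.5,47.5,195,0,0,3 -60,47.5,195,0,0,3 -60,47.5,136,0,0,3
```

```text
t 18.4 stopframe [42.6 47.3] z 133.2 q [0.18 0.38 1.59 0.   1.17 1.48] F_stop [-0.  3.] 5.8 op 0.219
0 -0.41 -0.01 -0.01 0.00 0 0.45;
0 -0.41 -0.01 -0.01 0.00 0 0.45;
0 -0.41 -0.01 -0.01 0.00 0 0.45;
0.00 0.00 -0.68 0.00 0.00 0.00 0.45;
0.00 0.00 -0.68 0.00 0.00 0.00 0.45
--
0.00 0.00 -0.68 0.00 0.00 0.00 0.45;
0.00 0.39 0.00 0.00 0.00 0.00 0.45;
0.00 0.39 0.00 0.00 0.00 0.00 0.45;
0.00 0.39 0.00 0.00 0.00 0.00 0.45;
9 rows
```

Call:
apply_moves --plan "0 0 0 0 0 0 0.5; 0 0 0 0 0 0 0.5; 0 0 0 0 0 0 0.5; 0 -0.4 0.05 0 0 0 0.5; 0 -0.4 0.05 0 0 0 0.5"

```text
time_s: 18.9
eef_pos: [0.5737, 0.2268, 0.1731]
eef_rot: [0.563, -0.563, 0.428, -0.428]
wrist_force: [-0.7, 0.8, 0.4]
opening: 0.501
```

```bash
python3 gs.py 0.3 45,47.5,195,0,0,2 -60,47.5,195,0,0,3 -60,47.5,136,0,0,3;python3 wv.py w13
```

```text
t 18.9 stopframe [45.4 46.9] z 173.1 q [0.18 0.34 1.56 0.   1.24 1.48] F_stop [-0.5  1. ] 0.4 op 0.501
-0.01 -0.22 0 0 0.00 0 0.3;
-0.01 -0.22 0 0 0.00 0 0.3;
0 0.00 -0.70 0.00 0.00 0.00 0.3;
0 0.00 -0.70 0.00 0.00 0.00 0.3;
0 0.00 -0.70 0.00 0.00 0.00 0.3
--
0.00 0.39 0.00 0.00 0.00 0.00 0.3;
0.00 0.39 0.00 0.00 0.00 0.00 0.3;
0.00 0.39 0.00 0.00 0.00 0.00 0.3;
8 rows
[0.5737 0.2268 0.1731] 18.9
```

View pics/w13.png

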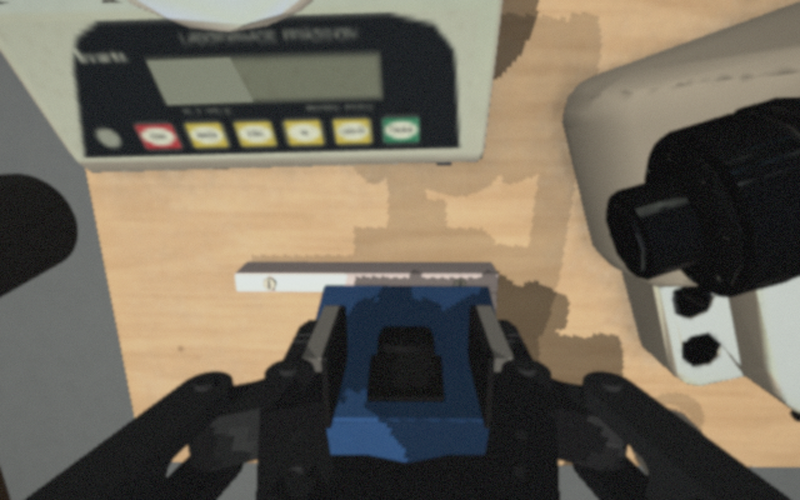

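The flap stays where I left it, with the grip seen end-on between the fingers. I'll go on around it.

Call:
apply_moves --plan "0 -0.3 0 0 0 0 0.5; 0 -0.25 0 0 0 0 0.3; 0 0 -0.7 0 0 0 0.3; 0 0 -0.7 0 0 0 0.3; 0 0 -0.7 0 0 0 0.3"

```text
time_s: 19.45
eef_pos: [0.4717, 0.1987, 0.2006]
eef_rot: [0.563, -0.562, 0.428, -0.428]
wrist_force: [0.0, 0.7, 0.5]
opening: 0.3
```

```bash
python3 gs.py 0.3 -62,47.5,136,0,0,3;python3 wv.py w14
```

```text
t 19.45 stopframe [-60.4  47. ] z 200.6 q [0.17 0.08 1.81 0.   1.25 1.47] F_stop [0.2 0.6] 0.5 op 0.3
0 0.43 -0.01 0 0.00 0 0.3;
0 0.43 -0.01 0 0.00 0 0.3;
0 0.43 -0.01 0 0.00 0 0.3;
3 rows
[0.4717 0.1987 0.2006] 19.45
```

View pics/w14.png

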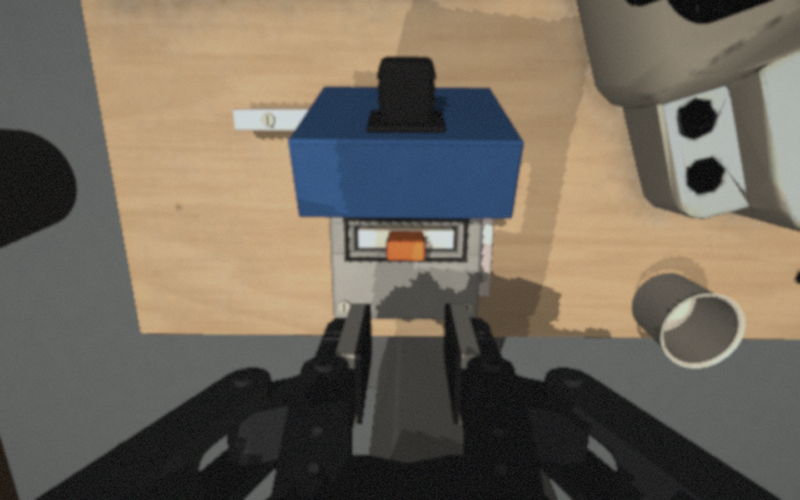

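The flap leans at roughly 1.3 rad, with its front edge at v≈215. I'll lower the tool in front of it and push back.

Call:
apply_moves --plan "0 0.43 0 0 0 0 0.3; 0 0.43 0 0 0 0 0.3; 0 0.43 0 0 0 0 0.3; 0 0 0.2 0 0 0 0.3; 0 0 0.2 0 0 0 0.3"

```text
time_s: 20.0
eef_pos: [0.4933, 0.2047, 0.1367]
eef_rot: [0.564, -0.562, 0.428, -0.428]
wrist_force: [-0.4, -1.2, 0.7]
opening: 0.303
```

Call:
apply_moves --plan "0 0 0.22 0 0 0 0.3; 0 0 0.22 0 0 0 0.3; 0 0 0.2 0 0 0 0.3; 0 0 0.2 0 0 0 0.3; 0 0 0.15 0 0 0 0.3"

```text
time_s: 20.5
eef_pos: [0.5411, 0.2181, 0.1364]
eef_rot: [0.564, -0.562, 0.428, -0.428]
wrist_force: [-1.2, -0.4, -0.5]
opening: 0.297
```

```bash
python3 gs.py 0.3 16,47.5,136,0,0,3;python3 wv.py w15
```

```text
t 20.5 stopframe [11.6 47.2] z 136.4 q [0.18 0.31 1.67 0.   1.15 1.48] F_stop [-1.3 -0. ] -0.5 op 0.297
0 0.00 0.03 -0.01 0.00 0 0.3;
0 0.00 0.03 -0.01 0.00 0 0.3;
0 0.00 0.03 -0.01 0.00 0 0.3;
3 rows
[0.5411 0.2181 0.1364] 20.5
```

View pics/w15.png

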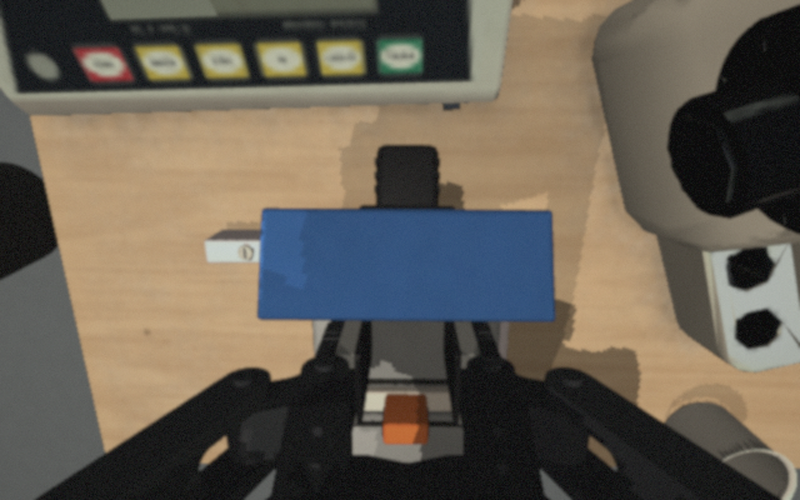

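The flap is moving back at about 1.3 N. I'll continue until its stop shows in the force.

Call:
apply_moves --plan "0 0 0.06 0 0 0 0.3; 0 0 0.06 0 0 0 0.3; 0 0 0.05 0 0 0 0.3; 0 0 0.04 0 0 0 0.3; 0 0 0.03 0 0 0 0.3"

```text
time_s: 21.05
eef_pos: [0.5508, 0.2209, 0.1355]
eef_rot: [-0.563, 0.563, -0.428, 0.427]
wrist_force: [-5.0, -1.1, -3.2]
opening: 0.3
```

Call:
apply_moves --plan "0 0 0.03 0 0 0 0.3; 0 0 0.03 0 0 0 0.3; 0 0 0.02 0 0 0 0.3; 0 0 0.02 0 0 0 0.3; 0 0 0 0 0 0 0.3"

```text
time_s: 21.55
eef_pos: [0.5566, 0.2224, 0.1364]
eef_rot: [0.564, -0.562, 0.428, -0.428]
wrist_force: [-4.4, -0.6, -3.5]
opening: 0.302
```

```bash
python3 gs.py 0.3 16,47.5,136,0,0,3|head -1
```

```text
t 21.55 stopframe [27.7 47.2] z 136.4 q [0.18 0.34 1.63 0.   1.16 1.48] F_stop [-4.4  0.6] -3.5 op 0.302
```

```bash
python3 wv.py w16; python3 -c "
from h import *
im=ctrl.camera('scene'); cv2.imwrite('pics/s16.png',cv2.resize(im[230:400,200:400,::-1],None,fx=4,fy=4,interpolation=cv2.INTER_CUBIC))"
```

```text
[0.5566 0.2224 0.1364] 21.55
```

View pics/w16.png

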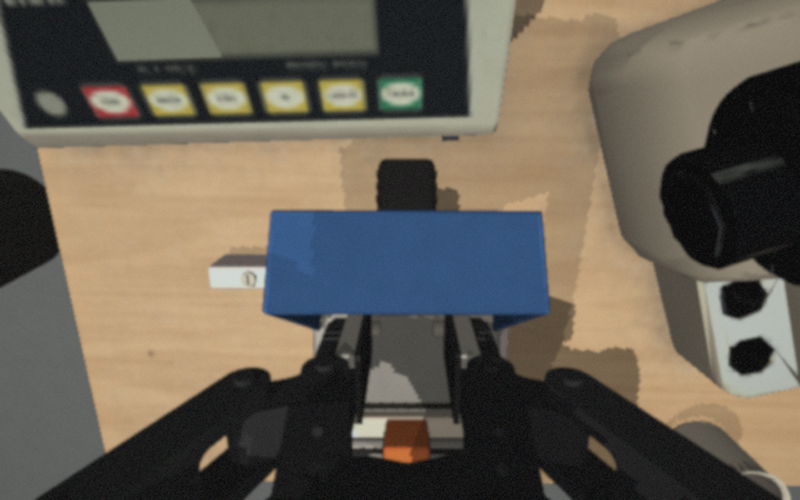

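View pics/s16.png

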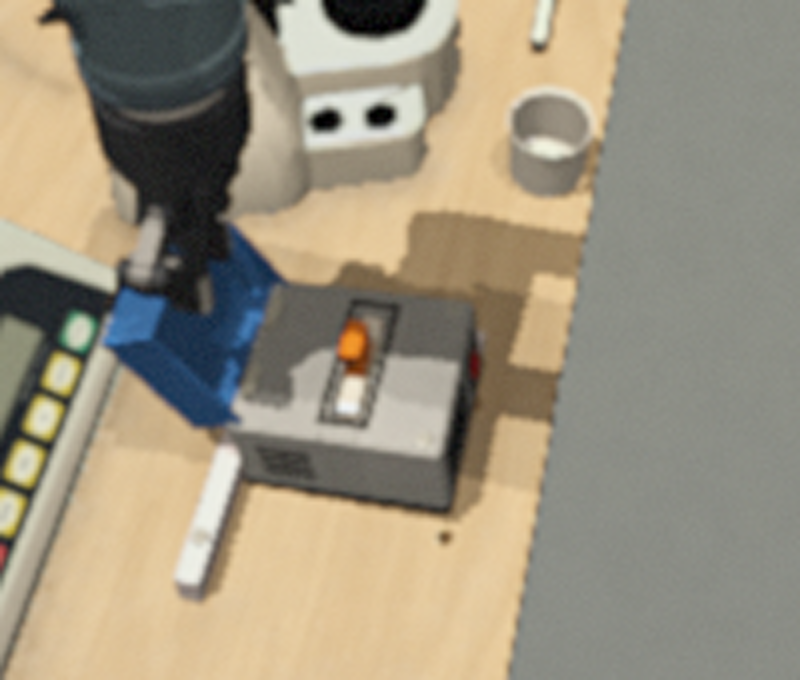

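The flap has reached its stop, but the unit's front has tipped up a few millimetres: its front bottom edge moved from v≈520 to v≈510. I'll back off slowly so it settles down again.

Call:
apply_moves --plan "0 0 -0.05 0 0 0 0.3; 0 0 -0.06 0 0 0 0.3; 0 0 -0.06 0 0 0 0.3; 0 0 -0.07 0 0 0 0.3; 0 0 -0.1 0 0 0 0.3"

```text
time_s: 22.15
eef_pos: [0.5407, 0.2178, 0.1371]
eef_rot: [0.564, -0.562, 0.427, -0.429]
wrist_force: [0.2, -0.7, -0.0]
opening: 0.301
```

Call:
apply_moves --plan "0 0 -0.2 0 0 0 0.3; 0 0 -0.4 0 0 0 0.3; 0 -0.3 -0.5 0 0 0 0.3; 0 -0.4 -0.5 0 0 0 0.3; 0 0 0 0 0 0 0.3"

```text
time_s: 22.65
eef_pos: [0.462, 0.1962, 0.1733]
eef_rot: [0.565, -0.562, 0.427, -0.429]
wrist_force: [0.0, -0.1, 0.4]
opening: 0.299
```

```bash
python3 gs.py 0.5 -64,48,150,0,0,3;python3 wv.py w17;  python3 -c "
from h import *
im=ctrl.camera('scene'); cv2.imwrite('pics/s17.png',cv2.resize(im[230:400,200:400,::-1],None,fx=4,fy=4,interpolation=cv2.INTER_CUBIC))"
```

```text
t 22.65 stopframe [-70.4  47.2] z 173.3 q [0.16 0.09 1.86 0.   1.19 1.46] F_stop [-0.  -0.1] 0.4 op 0.299
0 0.16 0.04 -0.01 0.00 0 0.5;
0 0.16 0.04 -0.01 0.00 0 0.5;
0 0.16 0.04 -0.01 0.00 0 0.5;
3 rows
[0.462  0.1962 0.1733] 22.65
```

View pics/w17.png

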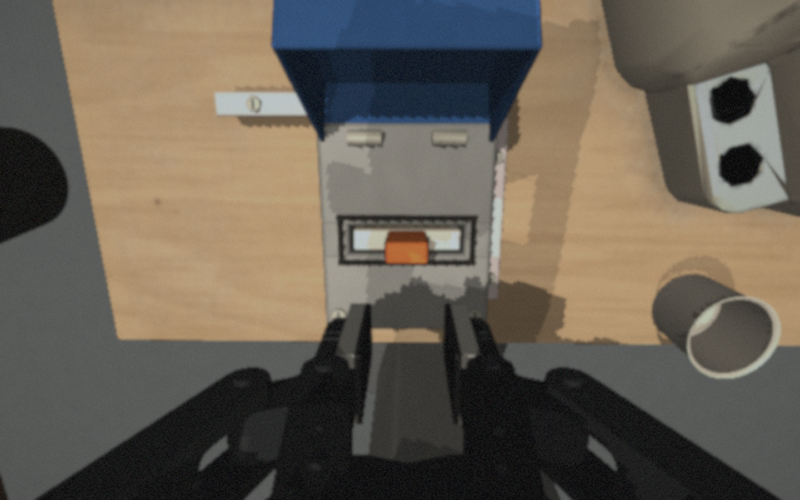

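View pics/s17.png

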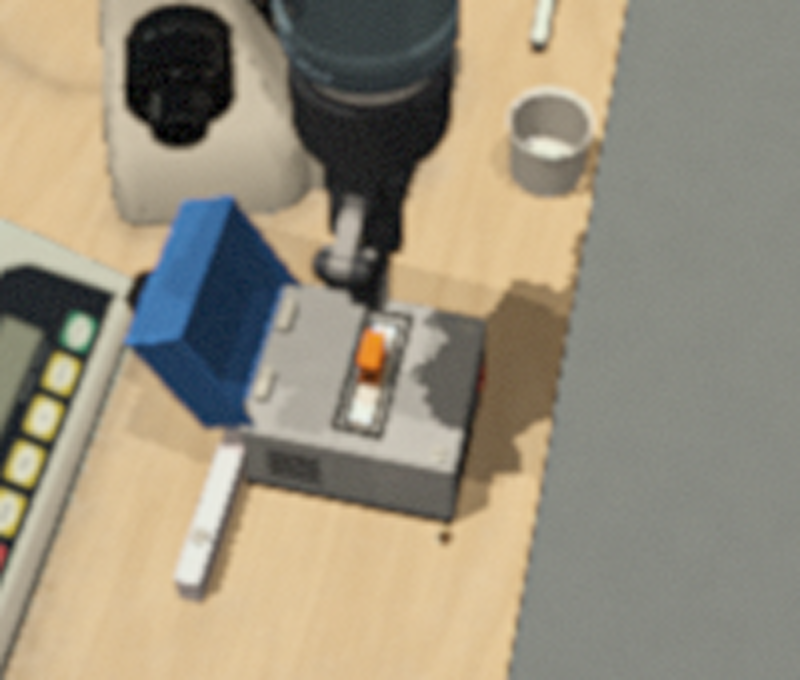

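```bash
python3 -c "
import cv2
im=cv2.imread('pics/w17_raw.png'); cv2.imwrite('pics/w17c.png',cv2.resize(im[70:280,160:420],None,fx=3,fy=3,interpolation=cv2.INTER_CUBIC))"
```

```text
(no output)
```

View pics/w17c.png

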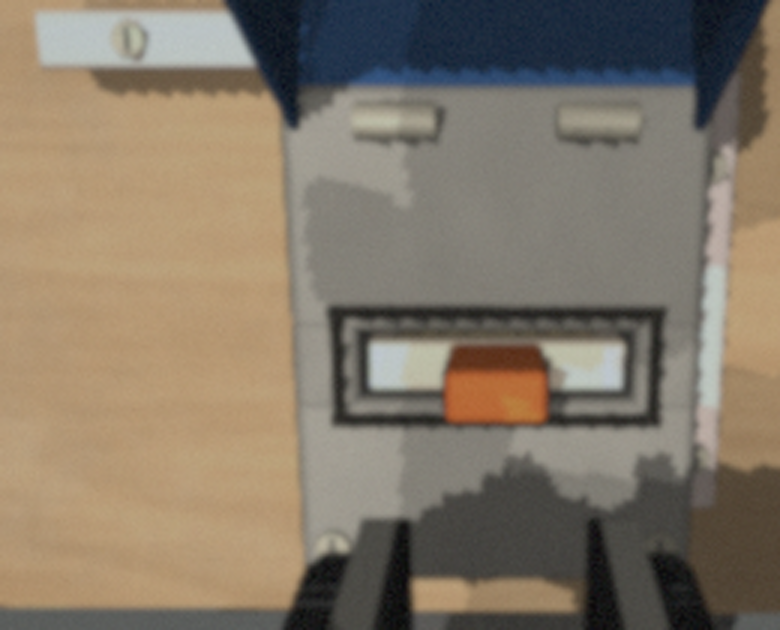

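```bash
cat > mp.py <<'E'
from h import *
S=json.load(open('stop.json'));c,s=np.cos(S[2]),np.sin(S[2]);Ri=np.array([[c,s],[-s,c]])
def q(W,cu,cv,z,u0,v0,k):
    X=onplane(W,u0+(cu+.5)/k-.5,v0+(cv+.5)/k-.5,z); return (Ri@(X[:2]-S[:2])*1e3).round(1)
E
python3 - <<'E'
from mp import *
f=lambda a,b,z:q('w17',a,b,z,160,70,3)
print('front',f(500,578,.066),'L',f(290,200,.066),f(302,500,.066),'R',f(699,200,.066),f(689,500,.066))
print('slot',[f(*a,.066) for a in((360,330),(634,330),(634,396),(360,396))])
print('cass',[f(*a,.066) for a in((368,338),(625,338),(625,392),(368,392))])
print('farbar',f(42,68,.026),f(250,67,.026),'rbar end',f(712,508,.026))
print('tabtop',[f(*a,.092) for a in((445,372),(548,372),(445,424),(548,424))])
print('tabtopR',[f(*a,.092) for a in((452,345),(540,345))])
E
```

```text
front [-121.9   46.8] L [-28.1  94.4] [-100.9   95.3] R [-27.9   2.2] [-100.7    0.7]
slot [array([-58.2,  79.6]), array([-58. ,  15.7]), array([-74.1,  15.1]), array([-74.3,  80.2])]
cass [array([-60.1,  77.8]), array([-60. ,  17.7]), array([-73.2,  17.3]), array([-73.3,  78.3])]
farbar [  0.4 163.4] [  0.7 110.6] rbar end [-120.   -13.8]
tabtop [array([-60.9,  58.6]), array([-60.8,  36.9]), array([-72.4,  58.7]), array([-72.4,  36.7])]
tabtopR [array([-55.,  57.]), array([-55. ,  38.6])]
```

The slot centre is at x ≈ -66 against -64 when docked. The unit slid about 2 mm off the far bar as it settled. I'll re-seat it with another low push on its front before taking the cassette.

```bash
python3 gs.py 0.6 -185,49,125,0,0.3 -188,49,32,0,0.35,3 -140,49,31,0,0.35,2
```

```text
t 22.75 stopframe [-69.  47.] z 171.9 q [0.16 0.09 1.85 0.   1.19 1.46] F_stop [0.3 0.1] 0.1 op 0.298
-0.01 0.31 -0.77 0.82 0.00 0 0.6;
-0.01 0.23 -0.80 0.82 0.00 0 0.6;
-0.01 0.15 -0.82 0.82 0.00 0 0.6;
0.00 0.59 -0.20 0.14 0 0.00 0.6;
0 0.58 -0.21 0.14 0 0.00 0.6
--
0.00 0.58 -0.22 0.14 0 0.00 0.6;
0 0.17 0.45 0.00 0.00 0.00 0.6;
0 0.17 0.45 0.00 0.00 0.00 0.6;
8 rows
```

Call:
apply_moves --plan "0 0.2 -0.8 0.82 0 0 0.6; 0 0.23 -0.82 0.82 0 0 0.6; 0 0.2 -0.84 0.82 0 0 0.6; 0 0.6 -0.2 0.14 0 0 0.6; 0 0.58 -0.21 0.14 0 0 0.6"

```text
time_s: 23.25
eef_pos: [0.3471, 0.164, 0.0664]
eef_rot: [0.65, -0.46, 0.349, -0.495]
wrist_force: [2.5, -0.7, 0.5]
opening: 0.6
```

```bash
python3 gs.py 0.6 -188,49,30,0,0.35,2 -140,49,30,0,0.35,3
```

```text
t 23.25 stopframe [-189.8   46.8] z 66.4 q [ 0.08 -0.22  2.45  0.12  0.57  1.29] F_stop [ 2.3 -1.3] 0.5 op 0.6
-0.02 0.35 -0.10 0.04 0.00 0.00 0.6;
-0.02 0.35 -0.11 0.04 0.00 0.00 0.6;
0 0.11 0.30 0.00 0.00 0.00 0.6;
0 0.11 0.30 0.00 0.00 0.00 0.6;
0 0.11 0.30 0.00 0.00 0.00 0.6
--
5 rows
```

Call:
apply_moves --plan "-0.02 0.35 -0.1 0.04 0 0 0.6; -0.02 0.35 -0.1 0.04 0 0 0.6; 0 0.11 0.3 0 0 0 0.6; 0 0.11 0.3 0 0 0 0.6; 0 0.1 0.28 0 0 0 0.6"

```text
time_s: 23.75
eef_pos: [0.3942, 0.1792, 0.0276]
eef_rot: [0.65, -0.459, 0.35, -0.494]
wrist_force: [0.4, -0.6, -0.0]
opening: 0.598
```

Call:
apply_moves --plan "0 0.02 0.05 0 0 0 0.6; 0 0.01 0.04 0 0 0 0.6; 0 0.01 0.03 0 0 0 0.6; 0 0.01 0.03 0 0 0 0.6; 0 0 0 0 0 0 0.6"

```text
time_s: 24.25
eef_pos: [0.4008, 0.1812, 0.0285]
eef_rot: [0.65, -0.459, 0.349, -0.494]
wrist_force: [0.6, -0.1, 0.1]
opening: 0.595
```

```bash
python3 gs.py 0.6 -131,48,30,0,0.35,2
```

```text
t 24.25 stopframe [-133.4   49.1] z 28.5 q [0.12 0.06 2.32 0.13 0.43 1.31] F_stop [ 0.5 -0.3] 0.1 op 0.595
0.01 -0.01 0.03 0.04 0.00 0 0.6;
0.01 -0.01 0.03 0.04 0.00 0 0.6;
2 rows
```

Call:
apply_moves --plan "0 0.01 0.02 0 0 0 0.6; 0 0 0.02 0 0 0 0.6; 0 0.01 0.02 0 0 0 0.6; 0 0 0.02 0 0 0 0.6; 0 0 0 0 0 0 0.6"

```text
time_s: 24.75
eef_pos: [0.403, 0.1822, 0.0279]
eef_rot: [0.65, -0.46, 0.35, -0.493]
wrist_force: [-3.6, -1.5, -1.1]
opening: 0.598
```

```bash
python3 gs.py 0.6 -131,48,30,0,0.35,2|head -1
```

```text
t 24.75 stopframe [-131.    49.4] z 27.9 q [0.12 0.07 2.32 0.13 0.43 1.31] F_stop [-3.9 -0.5] -1.1 op 0.598
```

Call:
apply_moves --plan "0 0.01 0.02 0 0 0 0.6; 0 0 0.02 0 0 0 0.6; 0 0.01 0.02 0 0 0 0.6; 0 0 0.01 0 0 0 0.6; 0 0 0 0 0 0 0.6"

```text
time_s: 25.25
eef_pos: [0.4041, 0.1828, 0.0271]
eef_rot: [0.649, -0.462, 0.352, -0.492]
wrist_force: [-18.1, -8.1, 11.9]
opening: 0.599
```

```bash
python3 gs.py 0.6 -131,48,30,0,0.35,2|head -1
```

```text
t 25.25 stopframe [-129.9   49.7] z 27.1 q [0.12 0.07 2.31 0.12 0.43 1.32] F_stop [-19.6  -3. ] 11.9 op 0.599
```

Call:
apply_moves --plan "0 -0.03 -0.1 0 0 0 0.6; 0 -0.17 -0.47 0 0 0 0.6; 0 -0.3 -0.28 -0.59 0 0 0.6; 0 -0.6 0 -0.8 0 0 0.6; 0 -0.7 0.2 -0.8 0 0 0.6"

```text
time_s: 25.75
eef_pos: [0.3551, 0.1686, 0.1037]
eef_rot: [0.583, -0.542, 0.413, -0.443]
wrist_force: [2.4, 0.7, -1.0]
opening: 0.597
```

```bash
python3 gs.py 0.4 -72,48,150,0,0
```

```text
t 25.75 stopframe [-180.9   49.1] z 103.7 q [ 0.13 -0.1   2.21  0.01  0.96  1.42] F_stop [2.5 0.1] -1.0 op 0.597
0.01 -0.26 0.75 -0.20 0.00 0 0.4;
0.01 -0.27 0.74 -0.20 0.00 0 0.4;
0.01 -0.29 0.73 -0.20 0.00 0 0.4;
3 rows
```

Call:
apply_moves --plan "0 -0.4 0.7 -0.2 0 0 0.5; 0 -0.3 0.75 -0.2 0 0 0.5; 0 -0.25 0.75 -0.2 0 0 0.5; 0 0 0 0 0 0 0.5; 0 0 0 0 0 0 0.5"

```text
time_s: 26.25
eef_pos: [0.4617, 0.198, 0.1568]
eef_rot: [0.565, -0.561, 0.427, -0.429]
wrist_force: [-1.3, 0.7, 0.1]
opening: 0.501
```

```bash
python3 wv.py w18;python3 gs.py 0.5 -64,48,89,0,0; python3 -c "
import cv2
im=cv2.imread('pics/w18_raw.png'); cv2.imwrite('pics/w18c.png',cv2.resize(im[70:280,160:420],None,fx=3,fy=3,interpolation=cv2.INTER_CUBIC))"
```

```text
[0.4617 0.198  0.1568] 26.25
t 26.3 stopframe [-71.7  49.1] z 156.1 q [0.17 0.11 1.87 0.   1.15 1.47] F_stop [-0.5 -1.1] -0.5 op 0.499
0.01 0.67 0.07 -0.02 0.00 0 0.5;
0.01 0.67 0.08 -0.02 0.00 0 0.5;
2 rows
```

View pics/w18c.png

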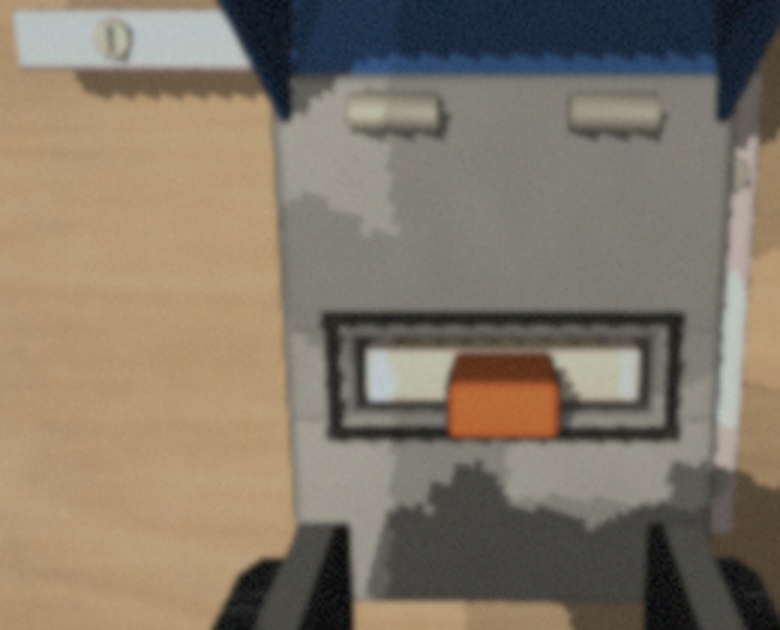

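```bash
python3 - <<'E'
from mp import *
f=lambda a,b,z:q('w18',a,b,z,160,70,3)
print('front',f(500,600,.066),'L',f(281,200,.066),f(296,500,.066),'R',f(725,200,.066),f(714,500,.066))
print('slot',[f(*a,.066) for a in((357,340),(648,340),(645,408),(357,408))])
print('farbar',f(20,68,.026),f(240,67,.026),'rbar end',f(716,533,.026),f(733,533,.026))
print('tabtop',[f(*a,.092) for a in((448,380),(559,380),(447,437),(558,437))])
E
```

```text
front [-118.9   48.6] L [-25.8  94.8] [-93.7  95.2] R [-25.7   1.6] [-93.5  -0. ]
slot [array([-56.1,  79.9]), array([-56. ,  16.5]), array([-71.6,  16.5]), array([-71.7,  80.5])]
farbar [  0.7 163.7] [  1. 111.] rbar end [-119.9   -9.9] [-119.9  -14.5]
tabtop [array([-57.6,  58.9]), array([-57.5,  37.3]), array([-69.3,  59.2]), array([-69.3,  37.3])]
```

Docked again: slot centre at x ≈ -63.9, tab at (-63.4, 48.2). I'll descend onto the tab.

Call:
apply_moves --plan "0.02 0.5 0.05 0 0 0 0.5; 0.01 0.5 0.05 0 0 0 0.5; 0 0.3 0.05 0 0 0 0.5; 0 0.14 0.01 0 0 0 0.5; 0 0 0 0 0 0 0.5"

```text
time_s: 26.8
eef_pos: [0.4677, 0.1984, 0.0838]
eef_rot: [0.564, -0.562, 0.428, -0.428]
wrist_force: [-0.5, -0.4, -0.7]
opening: 0.498
```

```bash
python3 wv.py w19;python3 gs.py 0.5 -63.7,47.5,84,0,0
```

```text
[0.4677 0.1984 0.0838] 26.8
t 26.85 stopframe [-63.5  47.7] z 84.7 q [0.17 0.24 1.89 0.   1.   1.47] F_stop [0.3 0.4] 0.4 op 0.499
0.00 0.01 0 -0.04 0.01 -0.01 0.5;
1 rows
```

View pics/w19.png

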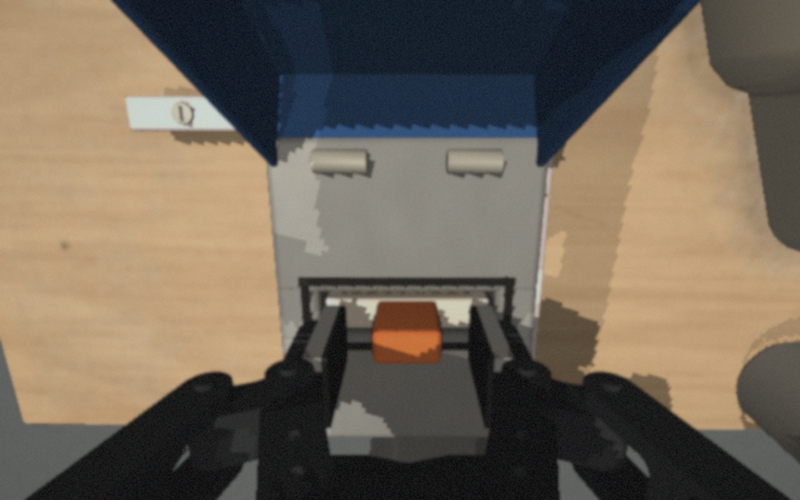

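The tab at (406,335) is centred between the pads. I'll close on it.

Call:
apply_moves --plan "0 0 0 0 0 0 0; 0 0 0 0 0 0 0; 0 0 0 0 0 0 0; 0 0 0 0 0 0 0; 0 0 0 0 0 0 0"

```text
time_s: 27.35
eef_pos: [0.4703, 0.199, 0.086]
eef_rot: [0.565, -0.561, 0.426, -0.429]
wrist_force: [-1.1, 1.1, 6.7]
opening: 0.237
```

```bash
python3 gs.py 0 -63.7,47.5,164,0,0,5
```

```text
t 27.35 stopframe [-61.7  47.7] z 86.0 q [0.17 0.24 1.89 0.   1.   1.47] F_stop [-0.7  1.4] 6.7 op 0.237
0.00 -0.31 -0.01 -0.01 0.00 0 0;
0.00 -0.31 -0.01 -0.01 0.00 0 0;
0.00 -0.31 -0.01 -0.01 0.00 0 0;
0.00 -0.31 -0.01 -0.01 0.00 0 0;
0.00 -0.31 -0.01 -0.01 0.00 0 0
--
5 rows
```

Call:
apply_moves --plan "0 -0.12 0 0 0 0 0; 0 -0.14 0 0 0 0 0; 0 -0.16 0 0 0 0 0; 0 -0.18 0 0 0 0 0; 0 -0.2 0 0 0 0 0"

```text
time_s: 27.85
eef_pos: [0.4692, 0.1986, 0.1257]
eef_rot: [0.565, -0.561, 0.427, -0.429]
wrist_force: [-0.6, -0.3, -0.8]
opening: 0.237
```

```bash
python3 gs.py 0 -63.7,47.5,164,0,0,5;python3 wv.py w20
```

```text
t 27.85 stopframe [-62.9  47.6] z 125.7 q [0.17 0.17 1.87 0.   1.09 1.47] F_stop [-0.7 -0.2] -0.8 op 0.237
0.00 -0.15 0 -0.01 0.00 0 0;
0.00 -0.15 0 -0.01 0.00 0 0;
0.00 -0.15 0 -0.01 0.00 0 0;
0.00 -0.15 0 -0.01 0.00 0 0;
0.00 -0.15 0 -0.01 0.00 0 0
--
5 rows
[0.4692 0.1986 0.1257] 27.85
```

View pics/w20.png

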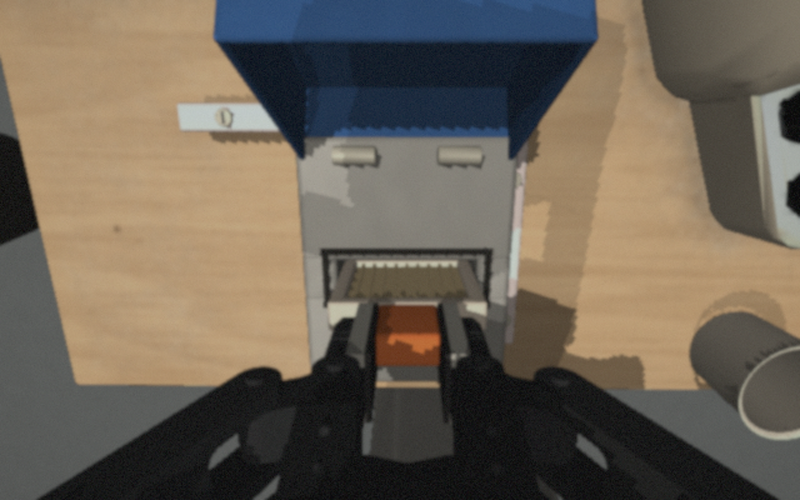

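The cassette is coming out straight and the unit has not moved. I'll keep lifting.

Call:
apply_moves --plan "0 -0.25 0 0 0 0 0; 0 -0.3 0 0 0 0 0; 0 -0.3 0 0 0 0 0; 0 -0.3 0 0 0 0 0; 0 -0.2 0 0 0 0 0"

```text
time_s: 28.4
eef_pos: [0.4693, 0.1986, 0.1941]
eef_rot: [0.565, -0.561, 0.426, -0.429]
wrist_force: [0.3, 0.9, -0.9]
opening: 0.24
```

```bash
python3 wv.py w21; python3 - <<'E'
from h import *
snap('scene','s21.png')
E
python3 go.py 0 0.345,0.15,0.195,0.27 0.325,-0.03,0.19,0.0 0.38,-0.20,0.18,-0.315 0.47,-0.28,0.16,-0.315 
```

```text
[0.4693 0.1986 0.1941] 28.4
t 28.5 p [0.4699 0.1987 0.1943] q [0.17 0.08 1.82 0.   1.23 1.47] F [ 0.2 -0.  -0.5] op 0.235
0.09 -0.01 -0.89 -0.02 0.00 0 0;
0.09 -0.01 -0.89 -0.02 0.00 0 0;
0.09 -0.01 -0.89 -0.02 0.00 0 0;
0.67 0.02 -0.27 0.00 0.45 0.00 0;
0.69 0.02 -0.23 0.00 0.45 0.00 0
--
0.70 0.02 -0.20 0.00 0.45 0.00 0;
0.71 0.02 -0.16 0.00 0.45 0.00 0;
0.71 0.02 -0.12 0.00 0.45 0.00 0;
0.85 0.05 0.27 0.00 0.66 0.00 0;
0.83 0.05 0.34 0.00 0.66 0.00 0
--
0.80 0.05 0.40 0.00 0.66 0.00 0;
0.76 0.05 0.47 0.00 0.66 0.00 0;
0.32 0.13 0.74 0.00 0.00 0.00 0;
0.32 0.13 0.74 0.00 0.00 0.00 0;
0.32 0.13 0.74 0.00 0.00 0.00 0
--
15 rows
```

View pics/w21.png

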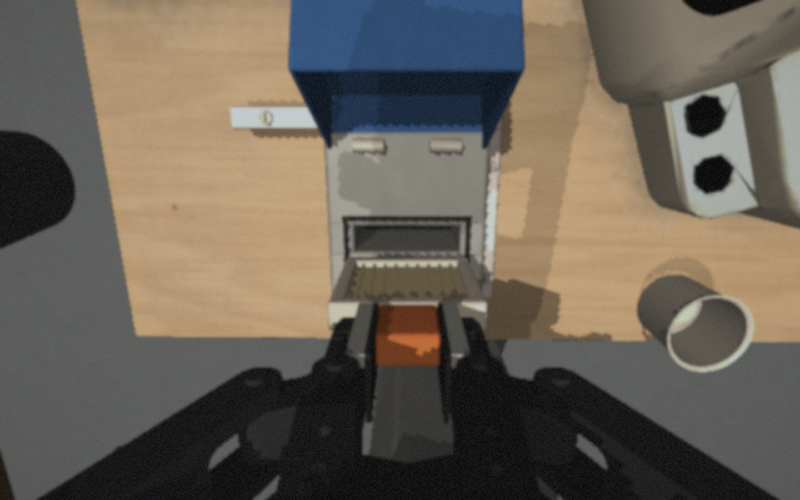

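View pics/s21.png

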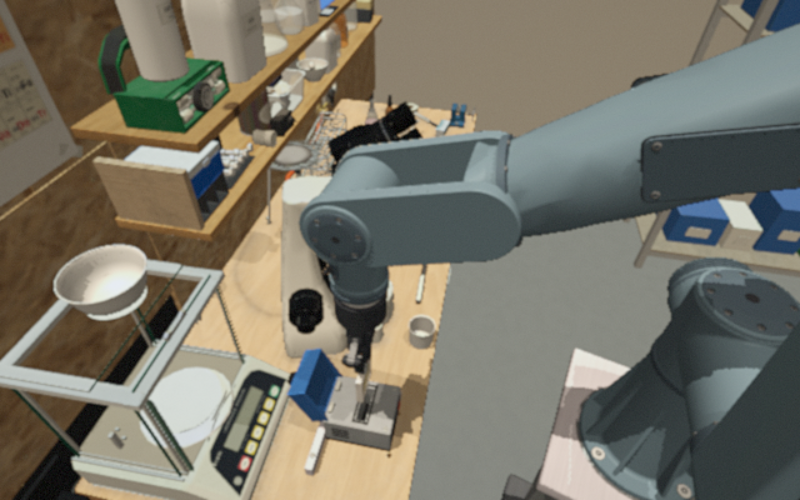

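The cassette is fully out of the slot and hangs straight under the pads. The flap is open and the unit is in its corner. I'll carry it back toward the robot first, then across in front of the microscope.

Call:
apply_moves --plan "0.05 0 -0.5 0 0 0 0; 0.09 0 -0.85 0 0 0 0; 0.09 0 -0.85 0 0 0 0; 0.3 0 -0.5 0 0.2 0 0; 0.6 0 -0.27 0 0.4 0 0"

```text
time_s: 29.0
eef_pos: [0.3374, 0.1047, 0.1903]
eef_rot: [0.549, -0.546, 0.447, -0.448]
wrist_force: [0.6, -1.0, -0.4]
opening: 0.238
```

```bash
python3 go.py 0 0.325,-0.03,0.19,0.0 0.38,-0.20,0.18,-0.315 0.46,-0.276,0.165,-0.315 
```

```text
t 29.0 p [0.3374 0.1047 0.1903] q [-0.04 -0.31  2.18  0.    1.27  1.33] F [ 0.6 -1.  -0.4] op 0.238
0.65 0 -0.20 -0.01 0.42 0 0;
0.66 0.00 -0.16 -0.01 0.42 0 0;
0.66 0.00 -0.13 -0.01 0.42 0 0;
0.67 0.00 -0.10 -0.01 0.42 0 0;
0.85 0.05 0.27 0.00 0.66 0.00 0
--
0.83 0.05 0.34 0.00 0.66 0.00 0;
0.80 0.05 0.40 0.00 0.66 0.00 0;
0.76 0.05 0.47 0.00 0.66 0.00 0;
0.32 0.10 0.66 0.00 0.00 0.00 0;
0.32 0.10 0.66 0.00 0.00 0.00 0
--
0.32 0.10 0.66 0.00 0.00 0.00 0;
11 rows
```

Call:
apply_moves --plan "0.65 0 -0.2 0 0.42 0 0; 0.66 0 -0.16 0 0.42 0 0; 0.66 0 -0.13 0 0.42 0 0; 0.67 0 -0.1 0 0.42 0 0; 0.8 0.03 0.2 0 0.6 0 0"

```text
time_s: 29.5
eef_pos: [0.3358, -0.0711, 0.1891]
eef_rot: [-0.482, 0.479, -0.518, 0.519]
wrist_force: [1.6, 0.2, -0.8]
opening: 0.238
```

Call:
apply_moves --plan "0.8 0.05 0.34 0 0.66 0 0; 0.8 0.05 0.4 0 0.66 0 0; 0.76 0.05 0.47 0 0.7 0 0; 0.32 0.1 0.5 0 0 0 0; 0.2 0 0.3 0 0 0 0"

```text
time_s: 30.0
eef_pos: [0.4088, -0.2356, 0.1757]
eef_rot: [0.416, -0.412, 0.573, -0.573]
wrist_force: [-0.2, -0.0, -0.4]
opening: 0.237
```

```bash
cat > gp.py <<'E'
# go in panel frame: gp.py claw x_mm,y_mm,z_mm,dpsi,tilt,n
import sys
from go import *
S=json.load(open('panel.json'))
p,R,o=cur(); c,s=np.cos(S[2]),np.sin(S[2]);Ri=np.array([[c,s],[-s,c]])
M=R.as_matrix()
print('t',round(o['time_s'],2),'panelframe',(Ri@(p[:2]-S[:2])*1e3).round(1),'z',round(p[2]*1e3,1),'dpsi',round(np.arctan2(M[1,2],M[0,2])-S[2],4),'tool y',M[:,1].round(3),'F',o['wrist_force'].round(1),'op',round(o['opening'],3))
allr=[]
for a in sys.argv[2:]:
    v=[float(k) for k in a.split(',')]; R1=base(S[2]+v[3],v[4] if len(v)>4 else 0); P=np.r_[S[:2]+Ri.T@np.array(v[:2])/1e3,v[2]/1e3]
    allr+=rows(p,R,P,R1,int(v[5]) if len(v)>5 else None); p,R=P,R1
show(allr,sys.argv[1]); print(len(allr),'rows')
E
echo '[0.629,-0.331,-0.315]'>panel.json; python3 gp.py 0 -130,0,155,0,0 -72,0,152,0,0; python3 wv.py w22
```

```text
t 30.0 panelframe [-238.9   22.5] z 175.7 dpsi -0.0044 tool y [ 0.004  0.003 -1.   ] F [-0.2 -0.  -0.4] op 0.237
0.15 0.14 0.73 -0.01 -0.01 -0.01 0;
0.15 0.14 0.73 -0.01 -0.01 -0.01 0;
0.15 0.14 0.73 -0.01 -0.01 -0.01 0;
0.00 0.03 0.58 0.00 0.00 0.00 0;
0.00 0.03 0.58 0.00 0.00 0.00 0
--
5 rows
[ 0.4088 -0.2356  0.1757] 30.0
```

View pics/w22.png

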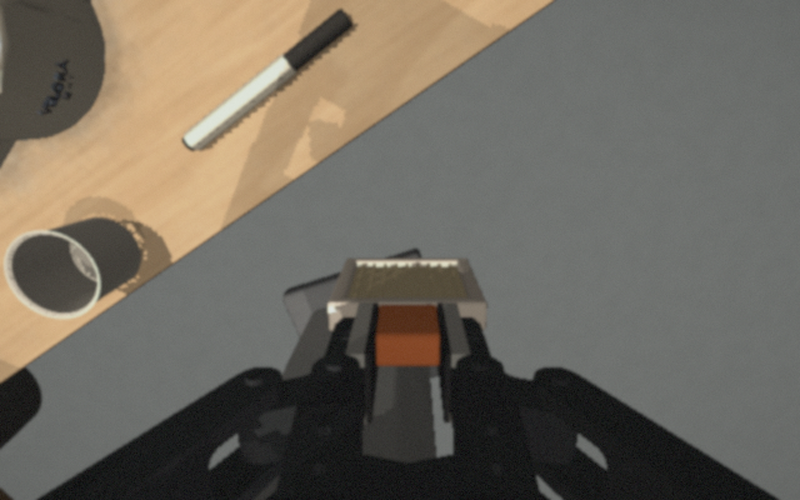

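Call:
apply_moves --plan "0.15 0.14 0.5 0 0 0 0; 0.15 0.14 0.7 0 0 0 0; 0.15 0.14 0.7 0 0 0 0; 0 0 0.2 0 0 0 0; 0 0 0 0 0 0 0"

```text
time_s: 30.55
eef_pos: [0.5018, -0.2874, 0.1555]
eef_rot: [0.417, -0.413, 0.573, -0.572]
wrist_force: [-0.9, 0.9, -0.8]
opening: 0.237
```

```bash
python3 gp.py 0 -72,0,152,0,0; python3 wv.py w23;python3 - <<'E'
from h import *
im=ctrl.camera('scene'); cv2.imwrite('pics/s23.png',cv2.resize(im[100:240,260:440,::-1],None,fx=4,fy=4,interpolation=cv2.INTER_CUBIC))
im=ctrl.camera('top'); cv2.imwrite('pics/t23.png',cv2.resize(im[130:260,310:470,::-1],None,fx=4.5,fy=4.5,interpolation=cv2.INTER_CUBIC))
E
```

```text
t 30.55 panelframe [-134.5    2.1] z 155.5 dpsi -0.0012 tool y [ 0.004  0.003 -1.   ] F [-0.9  0.9 -0.8] op 0.237
0.02 0.04 0.62 -0.01 -0.01 -0.02 0;
0.02 0.04 0.63 -0.01 -0.01 -0.02 0;
2 rows
[ 0.5018 -0.2874  0.1555] 30.55
```

View pics/w23.png

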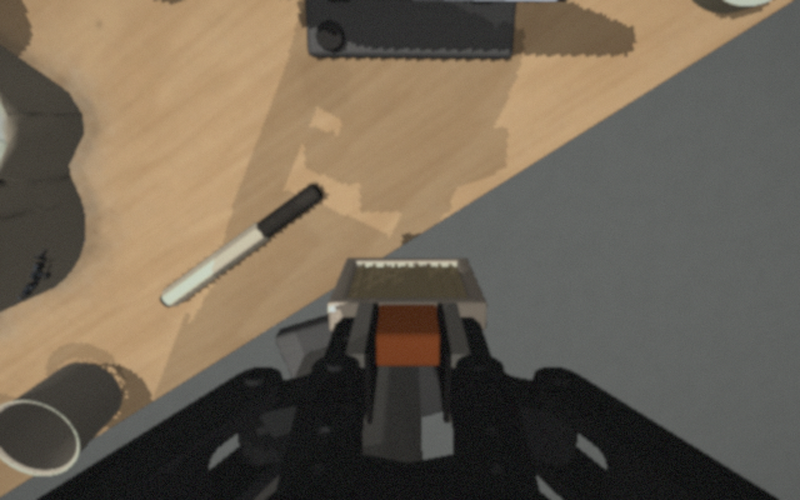

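View pics/s23.png

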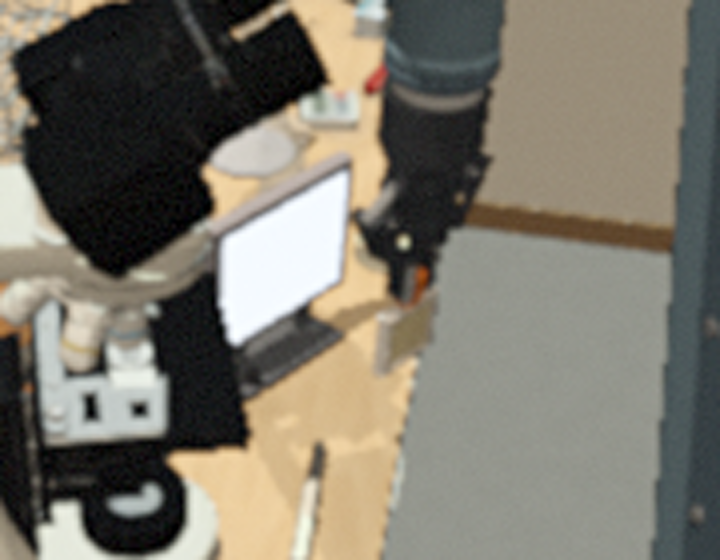

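View pics/t23.png

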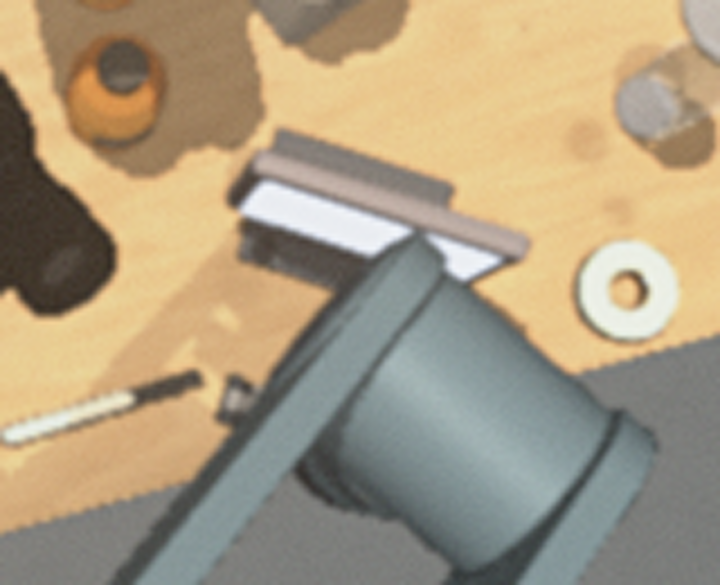

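```bash
python3 -c "
import cv2
im=cv2.imread('pics/w23_raw.png'); cv2.imwrite('pics/w23c.png',cv2.resize(im[195:305,245:405],None,fx=5,fy=5,interpolation=cv2.INTER_CUBIC)); cv2.imwrite('pics/w23d.png',cv2.resize(im[0:60,220:480],None,fx=3,fy=3,interpolation=cv2.INTER_CUBIC))"
```

```text
(no output)
```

View pics/w23c.png

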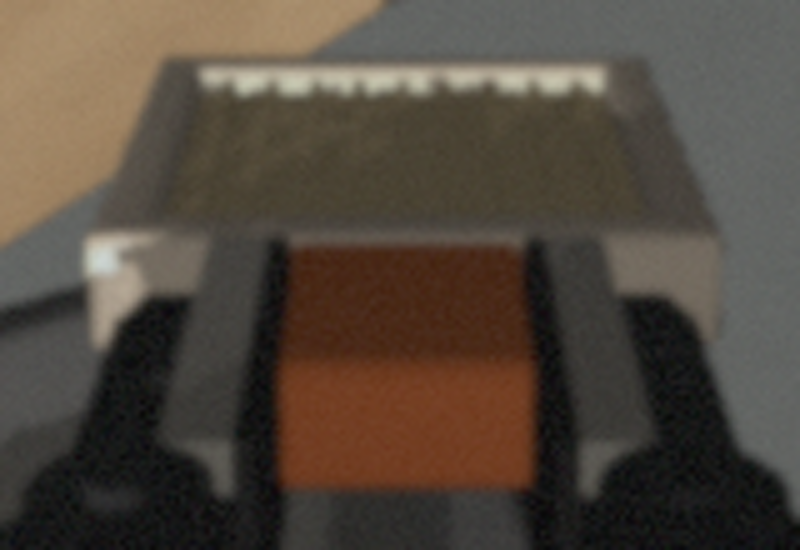

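View pics/w23d.png

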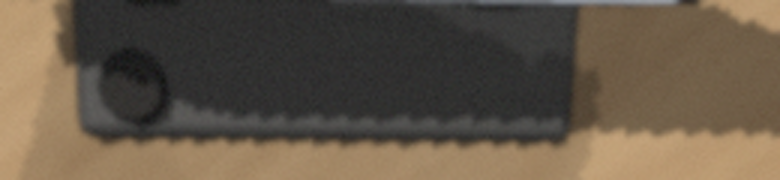

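```bash
cat > cass.py <<'E'
from h import *
from scipy.spatial.transform import Rotation as Ro
def cass(W,pts,P,Rq):
    K,R,t=cal(W)
    obj=np.array([a for a,b in pts],float)/1e3; img=np.array([b for a,b in pts],float)
    ok,rv,tv=cv2.solvePnP(obj,img,K,None,flags=cv2.SOLVEPNP_ITERATIVE)
    pr=cv2.projectPoints(obj,rv,tv,K,None)[0][:,0]
    Rt=Ro.from_quat(Rq,scalar_first=True).as_matrix()
    # cam->world
    C=lambda X:R.T@(X-t)
    Rw=R.T@cv2.Rodrigues(rv)[0]
    o=C(tv[:,0]); print('resid px',np.abs(pr-img).max(0).round(2))
    print('cassette bottom centre in tool mm',(Rt.T@(o-P)*1e3).round(1),'rotvec tool',Ro.from_matrix(Rt.T@Rw).as_rotvec().round(3))
    cen=C((cv2.Rodrigues(rv)[0]@np.array([0,-.028,0])+tv[:,0])); print('centre world',cen.round(4),'axes z->',Rw[:,2].round(3),'down',Rw[:,1].round(3))
    S=json.load(open('panel.json'));c,s=np.cos(S[2]),np.sin(S[2]);Ri=np.array([[c,s],[-s,c]])
    print('centre in panel frame mm',(Ri@(cen[:2]-S[:2])*1e3).round(1),(cen[2]*1e3).round(1),'yaw err',(np.arctan2(Rw[1,2],Rw[0,2])-S[2]).round(3))
E
python3 - <<'E'
from cass import *
k=lambda a,b:(245+(a+.5)/5-.5,195+(b+.5)/5-.5)
pts=[((-30,-56,6),k(85,236)),((30,-56,6),k(722,234)),((-30,0,6),k(163,57)),((30,0,6),k(645,57)),((-11,-82,6),k(280,360)),((11,-82,6),k(533,360)),((-11,-82,-6),k(276,487)),((11,-82,-6),k(540,487))]
cass('w23',pts,np.array([ 0.5018,-0.2874,0.1555]),[0.417,-0.413,0.573,-0.572])
from h import *
S=json.load(open('panel.json'));c,s=np.cos(S[2]),np.sin(S[2]);Ri=np.array([[c,s],[-s,c]])
for a in((82,130),(565,137)):
    for z in(.0,.01):
        X=onplane('w23',220+a[0]/3,a[1]/3,z); print(a,z,(Ri@(X[:2]-S[:2])*1e3).round(1))
E
```

```text
resid px [1.75 0.64]
cassette bottom centre in tool mm [ 0.3 78.4 -4. ] rotvec tool [-0.014 -0.001  0.004]
centre world [ 0.4984 -0.2865  0.1051] axes z-> [ 0.951 -0.31  -0.012] down [-0.008  0.013 -1.   ]
centre in panel frame mm [-138.     1.9] 105.1 yaw err -0.0
(82, 130) 0.0 [-28.1  61.4]
(82, 130) 0.01 [-29.3  59.3]
(565, 137) 0.0 [-30.  -60.3]
(565, 137) 0.01 [-31.1 -58.1]
```

The cassette hangs upright and centred in the grip (tilt about 0.01 rad, centre height 105 mm). The panel foot's edge confirms the panel pose to about 1 mm, with the yaw perhaps 0.01 rad further. I'll approach slowly along the panel's normal.

Call:
apply_moves --plan "0.01 0 0.2 0 0.02 0 0; 0.01 0 0.3 0 0.02 0 0; 0.01 0 0.3 0 0.03 0 0; 0 0 0.2 0 0 0 0; 0 0 0.1 0 0 0 0"

```text
time_s: 31.2
eef_pos: [0.554, -0.3068, 0.1571]
eef_rot: [-0.414, 0.41, -0.574, 0.575]
wrist_force: [0.5, -0.3, -1.0]
opening: 0.237
```

```bash
python3 gp.py 0 -67,-1,155.5,-0.008,0; python3 wv.py w24
```

```text
t 31.2 panelframe [-78.8  -0.2] z 157.1 dpsi -0.0102 tool y [ 0.006  0.002 -1.   ] F [ 0.5 -0.3 -1. ] op 0.237
0.01 0.03 0.24 -0.04 -0.02 -0.03 0;
1 rows
[ 0.554  -0.3068  0.1571] 31.2
```

View pics/w24.png

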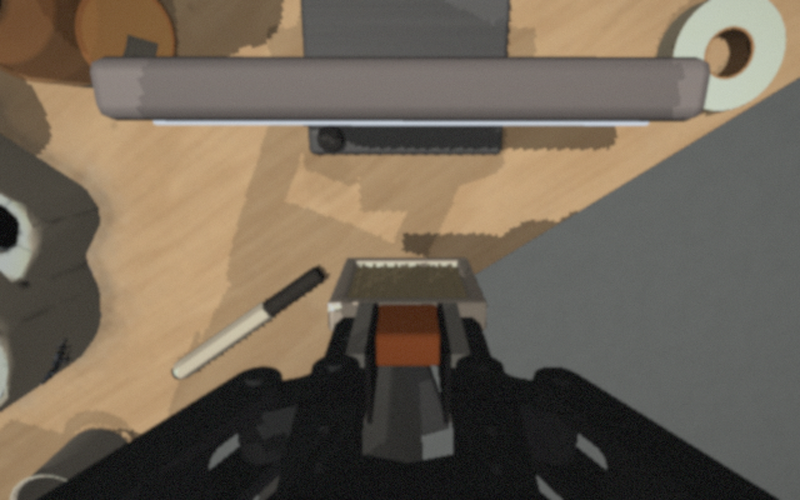

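```bash
python3 -c "
import cv2
im=cv2.imread('pics/w24_raw.png'); cv2.imwrite('pics/w24c.png',cv2.resize(im[35:135,60:330],None,fx=2.9,fy=2.9,interpolation=cv2.INTER_CUBIC)); cv2.imwrite('pics/w24d.png',cv2.resize(im[35:135,320:590],None,fx=2.9,fy=2.9,interpolation=cv2.INTER_CUBIC))"
```

```text
(no output)
```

View pics/w24c.png

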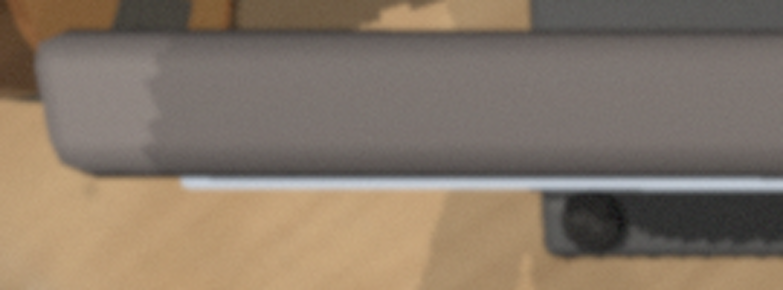

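View pics/w24d.png

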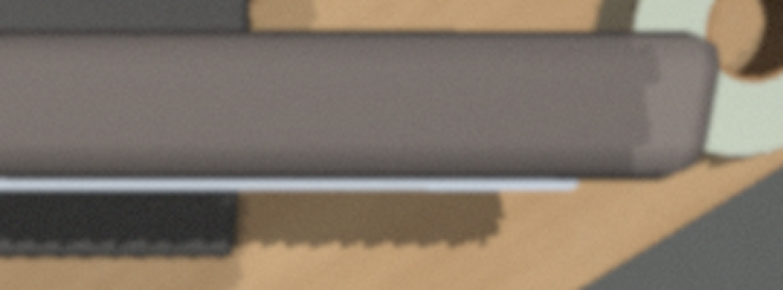

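```bash
python3 - <<'E'
from h import *
S=[0.629,-0.331,-0.325];json.dump(S,open('panel.json','w'));c,s=np.cos(S[2]),np.sin(S[2]);Ri=np.array([[c,s],[-s,c]])
f=lambda a,b,u0,z:(Ri@(onplane('w24',u0+(a+.5)/2.9-.5,35+(b+.5)/2.9-.5,z)[:2]-S[:2])*1e3).round(1)
print('housing front z170',f(100,176,60,.17),f(640,177,320,.17),'rear',f(100,32,60,.17),f(640,33,320,.17))
print('ends rear',f(38,50,60,.17),f(718,50,320,.17))
print('lit bottom ends z50',f(181,188,60,.05),f(577,190,320,.05))
E
python3 gp.py 0
```

```text
housing front z170 [-8.5 74.5] [ -8.6 -72. ] rear [ 6.6 71.7] [  6.5 -69.4]
ends rear [ 4.8 78.8] [  4.7 -78.2]
lit bottom ends z50 [-12.2 132.7] [ -12.5 -127.6]
t 31.25 panelframe [-78.6  -1. ] z 157.0 dpsi -0.0001 tool y [ 0.006  0.002 -1.   ] F [-0.7 -0.2 -0.3] op 0.236
0 rows
```

Call:
apply_moves --plan "-0.03 0.02 0.06 0 0 0 0; 0 0.01 0.06 0 0 0 0; 0 0 0.06 0 0 0 0; 0 0 0.04 0 0 0 0; 0 0 0 0 0 0 0"

```text
time_s: 31.75
eef_pos: [0.5644, -0.3088, 0.1553]
eef_rot: [-0.414, 0.41, -0.574, 0.575]
wrist_force: [0.1, -0.2, -1.2]
opening: 0.235
```

```bash
python3 gp.py 0; python3 wv.py w25; python3 - <<'E'
from h import *
im=cv2.imread('pics/w25_raw.png'); cv2.imwrite('pics/w25c.png',cv2.resize(im[195:305,245:405],None,fx=5,fy=5,interpolation=cv2.INTER_CUBIC))
im=snap('scene','s25.png'); cv2.imwrite('pics/s25c.png',cv2.resize(im[110:210,280:400,::-1],None,fx=6,fy=6,interpolation=cv2.INTER_CUBIC))
cv2.imwrite('pics/s25u.png',cv2.resize(im[230:400,200:400,::-1],None,fx=4,fy=4,interpolation=cv2.INTER_CUBIC))
im=snap('top','t25.png'); cv2.imwrite('pics/t25u.png',cv2.resize(im[190:290,130:250,::-1],None,fx=6,fy=6,interpolation=cv2.INTER_CUBIC))
E
```

```text
t 31.75 panelframe [-68.3   0.4] z 155.3 dpsi -0.0003 tool y [ 0.005  0.002 -1.   ] F [ 0.1 -0.2 -1.2] op 0.235
0 rows
[ 0.5644 -0.3088  0.1553] 31.75
```

View pics/w25c.png

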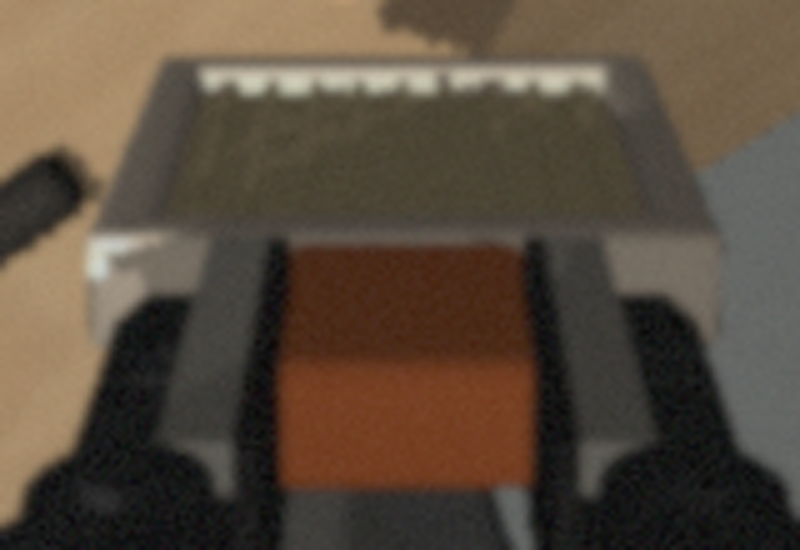

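View pics/s25c.png

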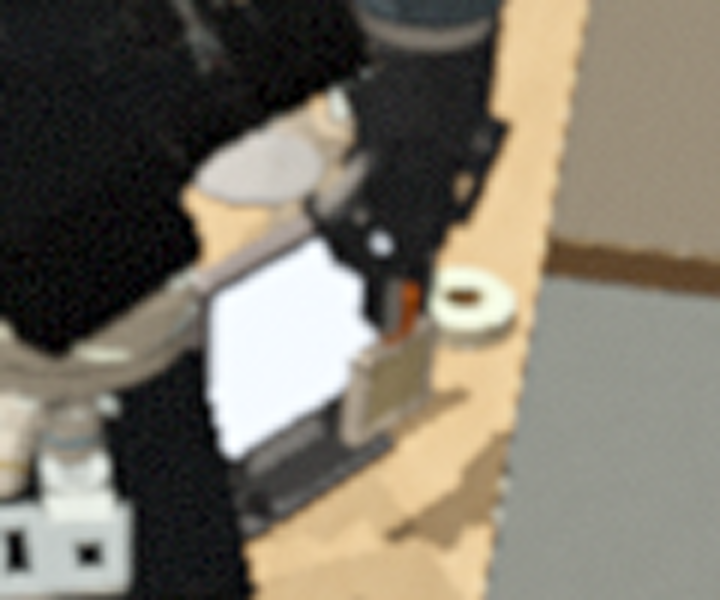

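View pics/s25u.png

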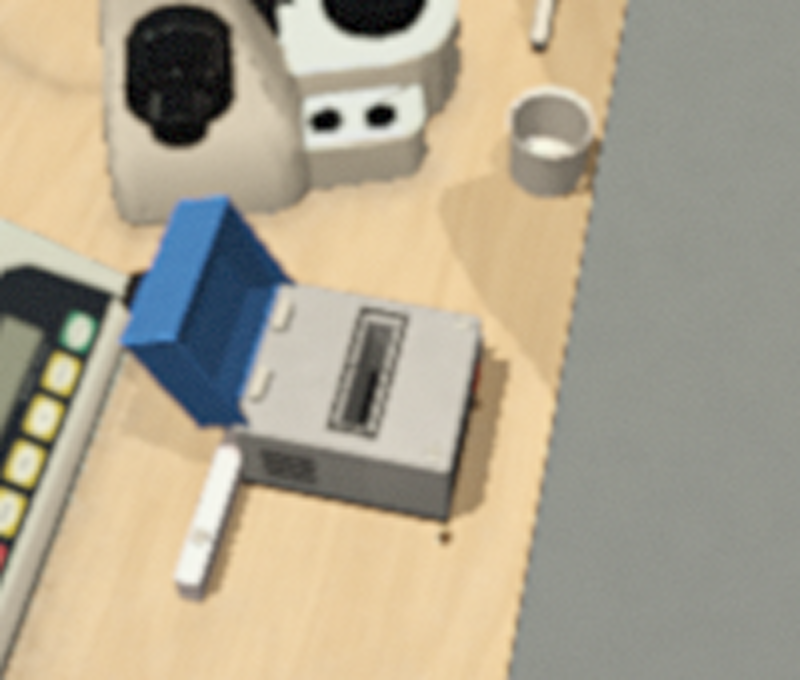

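View pics/t25u.png

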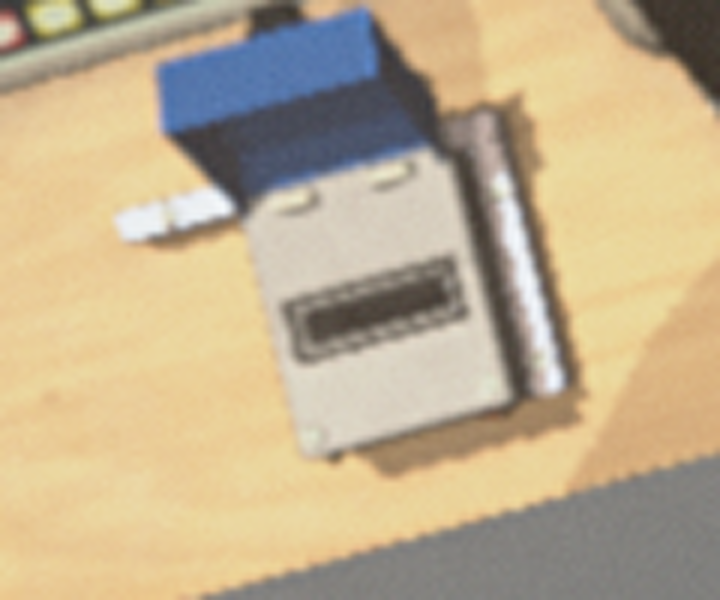

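View pics/w25.png

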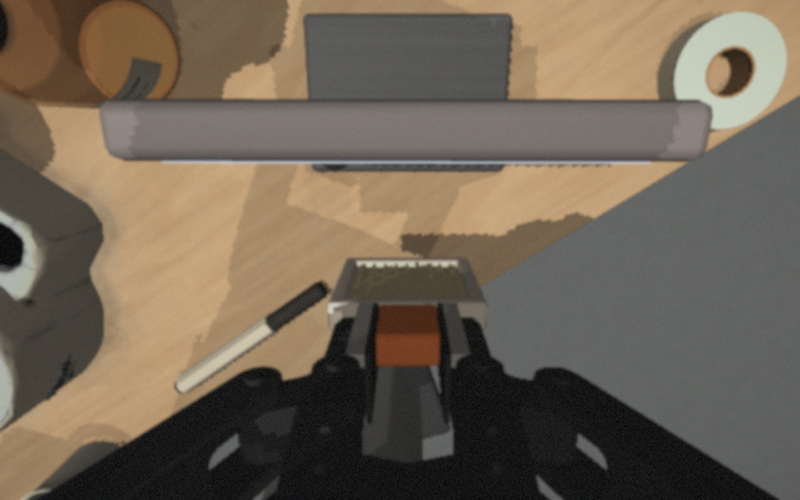

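```bash
python3 - <<'E'
from cass import *
from fit import fitpose,px
k=lambda a,b:(245+(a+.5)/5-.5,195+(b+.5)/5-.5)
pts=[((-30,-56,6),k(86,236)),((30,-56,6),k(721,234)),((-30,0,6),k(163,57)),((30,0,6),k(645,57)),((-11,-82,6),k(281,360)),((11,-82,6),k(533,360)),((-11,-82,-6),k(277,487)),((11,-82,-6),k(540,487))]
cass('w25',pts,np.array([0.5644,-0.3088,0.1553]),[-0.414,0.41,-0.574,0.575])
S=json.load(open('panel.json'));c,s=np.cos(S[2]),np.sin(S[2]);Ri=np.array([[c,s],[-s,c]])
for a,b in((130,160),(690,160),(110,105),(712,108)):
    print('housing',(Ri@(onplane('w25',a/1.25,b/1.25,.17)[:2]-S[:2])*1e3).round(1))
T=px(130,190,6);C=px(200,230,4)
u=[('top',(-60,48,66),T((305,455))),('top',(-60,-48,66),T((513,403))),('top',(60,-48,66),T((452,150))),
('scene',(-60,48,66),C((449,470))),('scene',(-60,-48,66),C((482,322))),('scene',(-60,48,0),C((446,520)))]
st=[('top',(0,164,26),T((127,243))),('top',(14,164,26),T((115,210))),('top',(-120,-14,26),T((566,388))),('top',(-120,0,26),T((535,395))),
('scene',(0,164,26),C((203,588))),('scene',(14,164,26),C((178,583)))]
for cam in('top','scene'):
    q,r=fitpose([a for a in u if a[0]==cam],[.472,.2,.27]);p,r2=fitpose([a for a in st if a[0]==cam],[.5425,.1695,.27])
    c,s=np.cos(p[2]),np.sin(p[2]);print(cam,'unit',q.round(4),'stop',p.round(4),(np.array([[c,s],[-s,c]])@(q[:2]-p[:2])*1e3).round(1))
E
```

```text
resid px [1.77 0.59]
cassette bottom centre in tool mm [ 0.3 78.8 -4.1] rotvec tool [-0.013 -0.002  0.006]
centre world [ 0.561  -0.3079  0.1045] axes z-> [ 0.948 -0.319 -0.009] down [-0.005  0.012 -1.   ]
centre in panel frame mm [-71.8   0.1] 104.5 yaw err 0.001
housing [-8.5 73.4]
housing [ -8.4 -75.1]
housing [ 5.5 76.1]
housing [  4.7 -78.4]
top unit [0.4746 0.1975 0.248 ] stop [0.5455 0.1676 0.2674] [-60.5  47.6]
scene unit [0.4745 0.2018 0.2653] stop [0.5425 0.1725 0.2788] [-57.3  46.8]
```

```bash
python3 -c "
import cv2
im=cv2.imread('pics/w21_raw.png'); cv2.imwrite('pics/w21c.png',cv2.resize(im[70:280,160:420],None,fx=3,fy=3,interpolation=cv2.INTER_CUBIC))"
```

```text
(no output)
```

View pics/w21c.png

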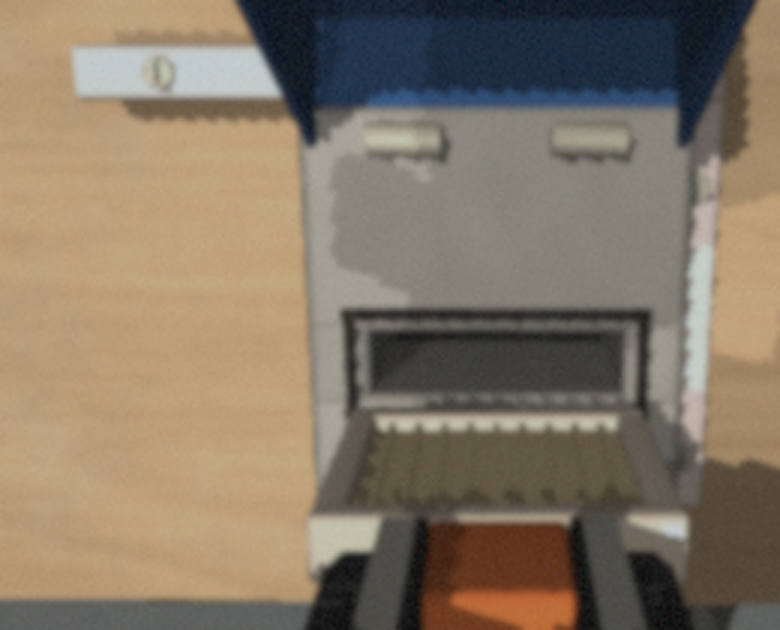

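```bash
python3 - <<'E'
from mp import *
f=lambda a,b,z:q('w21',a,b,z,160,70,3)
print('slot',[f(*a,.066) for a in((370,332),(623,332),(623,392),(370,392))])
print('far',f(80,98,.026),'rbar end',f(692,500,.026),'L',f(304,200,.066),f(316,450,.066),'R',f(690,200,.066),f(684,400,.066))
E
```

```text
slot [array([-55.8,  80.2]), array([-55.7,  16. ]), array([-71.6,  15.5]), array([-71.7,  80.7])]
far [  0.5 162.8] rbar end [-118.3  -11.7] L [-22.6  95.3] [-87.6  95.4] R [-22.5   0.8] [-73.7  -0.3]
```

All checks agree: slot centre at (-63.7, 48.1) mm against (-64, 48) when docked, flap open, and the cassette upright, parallel and centred, about 6 cm from the lit face. I'll hand in.

```bash
python3 -c "
from bench import ctrl
print(ctrl.hand_in()); o=ctrl.get_obs(); print(o['time_s'],o['eef_pos'],o['opening'])"
```

```text
the job is handed in; nothing more can be done
None
the job is handed in; nothing more can be done
```

The job is done and handed in at about 32 s. The cassette is held up before the light panel, the unit is in its corner and the flap is open. `hand_in` reported no verdict.

**What I did:** I pushed the unit against the far bar, then the right bar, then the far bar again. Next I lifted the flap by its black grip to about 1.3 rad and pushed it back to its 2.0 rad stop with the fingers. I then drew the cassette straight up by its tab and carried it in front of the microscope to the panel.

**One disturbance:** The last push on the flap tipped the unit's front up a few millimetres. It settled about 2 mm off the far bar. I pushed it flush again (about 20 N at the wrist) before touching the cassette, so this came after the flap was open.

**Last checks:**
- **Unit:** The wrist camera, just after the cassette was out, put the slot centre at (-63.7, 48.1) mm in the stop frame, against (-64, 48) when docked. Final fits from the top and scene cameras were rougher. The top camera gave (-60.5, 47.6) mm and the scene camera (-57.3, 46.8) mm, against (-60, 48). Those two fits also differed from the stop's yaw by about 0.02 and 0.01 rad. I trusted the closer wrist view.
- **Flap:** It was still fully open in the final scene and top pictures.
- **Cassette:** Its centre was about 63 mm from the lit face and its surface about 57 mm. It was within about 1 mm of the panel's centre in width and height, parallel to within about 0.002 rad, and tilted about 0.01 rad.
- **Bystanders:** Cup and pen looked unmoved in the last pictures, and I saw no contact with the bottle or tape. I did not measure any of them again.

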